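# Put the coins away in the cash drawer with the hidden catch

## Task

Put the coin rack away in the cash drawer. First stand the drink can that blocks the drawer upright in the free end of the cardboard carton; then slide along the channel on the drawer unit's top front edge until you drop into the hidden recess, press the catch in it so that the drawer springs open, lay the rack flat in the drawer, let go, and push the drawer fully shut so that it latches with the rack inside. Do not disturb the bottle, the card terminal on the unit or the other can, and do not knock anything over.

Things in the scene. Friction and masses are not known exactly. Their poses are not given: they have to be found in the camera images.
- till: Grey steel cash drawer unit, fixed, 220 (its x) x 360 (its y) x 120 mm high. Origin: centre of its underside; its -x side faces the robot, and there the drawer springs out. A channel runs along its y in the top near the front edge, 45 mm wide (x = -100 to -55 mm), 8 mm deep (floor at z = 112 mm, rim at 120), open from y = -85 to +85 mm.
- channel_mid (a point): Middle of the channel's length and width, at floor height; axes as the unit's. Somewhere along the channel, its centre within 40 mm either way along y (differs each time), the floor has a recess 48 mm long and as wide as the channel. In it lies the pad of a sprung catch, the same grey, 20 mm below the channel floor. Nothing else marks it.
- catch (a joint): Travel of the catch pad, m: 0 = up, 0.010 = fully down; it springs back up. Starts to move at 2.4 N; pressed about 6 mm down (6 N; 8.4 N at the bottom) it frees the drawer.
- drawer (a joint): Travel of the drawer out of the unit (along the unit's -x), m: 0 = shut and latched, 0.11 = fully open, -0.005 = pushed in to its stop. A spring of about 4 N drives it out when freed. To latch, push it in (up to about 15 N) to below -0.001; it then rests near 0 when released. It has no handle.
- drawer_floor (a point): Point on the drawer's inner floor, moving with it, axes as the unit's; with the drawer shut at x = -60, y = 0, z = 12 mm in the unit's frame. From here the inside runs x = -50 to +78 and y = -161 to +161 mm; walls 50 mm high. Open, 110 mm of the floor shows: from the front plate (x = -50) to the unit's front face (x = +60). What goes in must stay lower than 62 mm.
- drawer_front (a point): Point on the outer face of the drawer's front plate, mid-width, 65 mm above the counter, moving with the drawer, axes as the unit's. The plate is 8 mm thick, 336 mm wide, from 4 to 84 mm above the counter. Push here along the unit's +x to shut it; the unit's face behind rises to 120 mm.
- can_center (a point): Centre of the slim drink can that stands on the counter right in front of the drawer: 54 mm across, 140 mm tall, about 0.28 kg, z axis up along the can. This point is half-way up.
- carton: Open cardboard carton, fixed, 200 (its x) x 120 (its y) x 45 mm high, walls and floor 5 mm thick. Origin: centre of its underside. It stands left or right of the drawer unit. Its +x end is taken by the other can, its -x end is free.
- spare_center (a point): Centre (half-way up) of the other, identical can, which stands in the carton's +x end. A bystander.
- rack_center (a point): Centre of the coin rack: grey trough of coins 46 (its x) x 120 (its y) x 28 mm high, with an upright cross handle over its middle, 12 mm thick (along y), 40 mm wide (along x), its top 52 mm above the underside; about 0.35 kg. This point is 26 mm above the underside. Lies on the counter, on the side away from the carton. Pinch the handle from above, closing along the rack's y.
- bottle: Tall water bottle, 64 mm across, 200 mm tall, standing close to one long side (-x) of the rack. Origin: centre of its underside. A bystander.
- terminal: Black card terminal 75 x 150 x 31 mm lying on the unit's top behind the channel. Origin: centre of its underside. A bystander.
Mind the look-alikes: they are no part of the job. Leave any pink look-alike of the part that bears can_center alone. What is shaped like the part that bears rack_center but pink is not meant.

How it is judged:
By the outcome, as a careful person would: the job done as asked, in the order asked, and still so for the second after the job is handed in, with the robot touching nothing.
It also fails if it takes over 72 s, if anything falls off the work surface, if the arm or the gripper's body presses on something with over 40 N, if the wrist force passes 120 N, or if a joint passes its speed limit or range.

## Robot

A 6-joint arm with a two-finger parallel gripper is mounted at the origin on the work surface. World frame = base frame: x ahead of the robot, y to its left, z up, the work surface at z = 0. Lengths are in mm, angles in rad, forces in N, time in s.
With the tool pointing down it reaches from about 350 to 775 mm from the base axis. Payload 7.3 kg.
Tool frame: the origin (TCP) lies midway between the tips of the shut fingers; the grasp point (between the pads) lies 19 mm behind it; x points along the fingers, z is the direction in which the jaws open and shut, and the axes are right-handed (so a half turn about x gives the same grasp; the last joint's range is limited). The gripper opens to 92 mm and grips with 3 to 60 N. Pads are 19 mm wide; open, the fingers measure 130 mm over their backs; the gripper's body (75 mm by 190 mm) begins 47 mm behind the grasp point.
Start: joints at [-0.146, 0.342, 1.524, -0, 1.275, -0.146], TCP at [525.019, 0.019, 226.741] pointing down, gripper open.
Joint ranges: [-2.53, 2.53], [-0.77, 2.02], [0.04, 2.7], [-1, 4.14], [0.28, 2.66], [-3.11, 3.11]. Speed limits (rad/s): [2.57, 2.57, 3.14, 3.14, 3.14, 3.14].

## Interface

Orientations are given as [roll, pitch, yaw] about the fixed x, y, z axes, in that order (R = Rz(yaw) Ry(pitch) Rx(roll)).
In Python, from plant import monitor, optics, close_job gives the robot as it stands.
- The arm moves only by the tool send_rows, never from a script. Its argument "commands" is a list that holds one entry, the list of rows, each a list of 5 numbers: the shift along the tool's x, y, z in m, then the turn about the tool's x in degrees, then the finger opening in m, from 0 to 0.0918. A call has 1 to 10 rows; each row shifts and turns the pose as measured when the row begins, along the tool's axes as they then stand; what a row does not reach is not made up. A row lasts 1/12 s, in which the tool goes at most 41.7 mm and 7.16 degrees, less where a joint would pass 70% of its speed; a pose out of reach is approached as far as the arm can. A call with a gripper value outside its range is refused whole. The fingers move at their own pace and stop on an object; the grip force is fixed at half the most. Time passes only in rows, so rows that do not move let the fingers close. It gives the time, the measured TCP pose, the force and the opening at its end, in the units of the state.
- monitor.get_obs(): the state, without advancing time (a new reading comes with each control period).
- optics.capture(name): name is "scene" or "side" or "wrist"; returns a dict with "color" (384x512x3 uint8, blue, green, red), "camera_matrix" (3x3 intrinsics, pixels), "camera_from_world" (4x4, takes a point from world to camera coordinates); the wrist camera has in their place "T_tool_cam" (4x4, takes a point from camera to tool coordinates, whose origin is the TCP and whose axes are the tool frame's). Camera axes: x right, y down, z forward; pixel columns grow to the right and rows downward; lengths in mm; the calibration is good to about 2 mm. A picture is of the moment at which its call begins: read the wrist's pose just before it. There is no depth.
- close_job(): hands the job in, once; it reports no verdict.
The state is a dict: "time": time; "joint_positions": joint angles; "dq": joint speeds; "tau": joint torques, N m; "tool_pos": TCP position; "tcp_rot": TCP orientation; "contact_force": force on the tool from outside, world axes, zero at the start; "moment": the same for the moment, N m; "grip_width": finger opening in mm.
Only numpy, scipy, OpenCV 4.12 (cv2) and the standard library are available. Lean on these libraries where they do the work, as an engineer would, in place of code of your own. Each camera call takes 0.05 s, during which the arm holds its last target.

## Working session

There is one attempt and no reset: what is moved stays moved. The work goes in short steps, Python scripts to look and compute and a tool call to move; the robot and the scene stay as the last step left them, time stands still between calls to the robot, and variables do not carry over. Pictures are saved under pics/ and viewed, and the job is handed in when it is done.

Besides the shell and the picture viewer there is one more tool, called after ">>>" as name(argument=value, ...), one argument or row to a line, values as JSON. send_rows: Moves the arm, as the interface text tells. Its arguments: {"type":"object","properties":{"commands":{"type":"array","items":{"type":"array","items":{"type":"array","items":{"type":"number"}}}}},"required":["commands"]}

```bash
ls; mkdir -p pics; python3 - <<'E'
from plant import monitor, optics
import cv2,numpy as np
print(monitor.get_obs())
for n in ["scene","side","wrist"]:
    c=optics.capture(n); cv2.imwrite(f"pics/{n}0.png",c["color"]); print(n,c["camera_matrix"].tolist(),[ (k,np.round(v,3).tolist()) for k,v in c.items() if k not in("color","camera_matrix")])
E
```

```text
pics
{'time': 0.0, 'joint_positions': array([-1.45995956e-01,  3.42716178e-01,  1.52501163e+00, -3.36146700e-06,
        1.27536766e+00, -1.46013633e-01]), 'dq': array([-0.00079732,  0.00030111,  0.00038143, -0.0008518 , -0.00020808,
       -0.00071563]), 'tau': array([ 7.61924657e-04, -4.31245601e+01, -2.44219762e+01,  7.17750052e-02,
        5.59406646e-02, -1.04314388e-04]), 'tool_pos': array([5.24604539e+02, 8.14970948e-02, 2.26050227e+02]), 'tcp_rot': array([2.99771791, 1.56929351, 2.99773657]), 'contact_force': array([-0.10956941,  0.33213336, -0.31078912]), 'moment': array([ 0.04063056, -0.01275281, -0.00806208]), 'grip_width': 91.73233281008629}
scene [[427.73004249126774, 0.0, 264.55673164527286], [0.0, 427.73004249126774, 190.20793127588888], [0.0, 0.0, 1.0]] [('camera_from_world', [[-0.935, 0.354, 0.007, 561.165], [0.243, 0.655, -0.715, -19.257], [-0.257, -0.668, -0.699, 1567.945], [0.0, 0.0, 0.0, 1.0]])]
side [[350.70903236228554, 0.0, 260.57314597031774], [0.0, 350.70903236228554, 191.92151321471155], [0.0, 0.0, 1.0]] [('camera_from_world', [[-0.863, 0.505, 0.013, 526.668], [0.383, 0.671, -0.634, -87.648], [-0.329, -0.543, -0.773, 1239.477], [0.0, 0.0, 0.0, 1.0]])]
wrist [[271.39134877535696, 0.0, 248.0599505837346], [0.0, 271.39134877535696, 194.31762775203362], [0.0, 0.0, 1.0]] [('T_tool_cam', [[0.0, -0.272, 0.962, -157.751], [0.001, -0.962, -0.272, 72.819], [1.0, 0.001, -0.0, 0.938], [0.0, 0.0, 0.0, 1.0]])]
```

View pics/scene0.png

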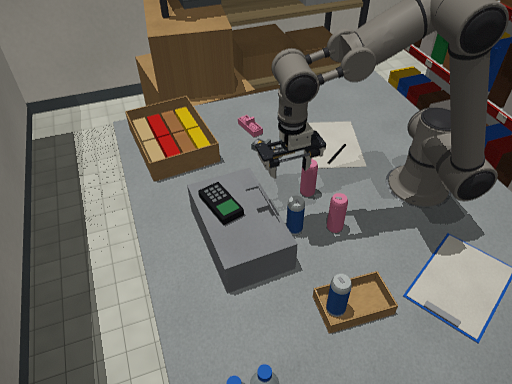

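View pics/side0.png

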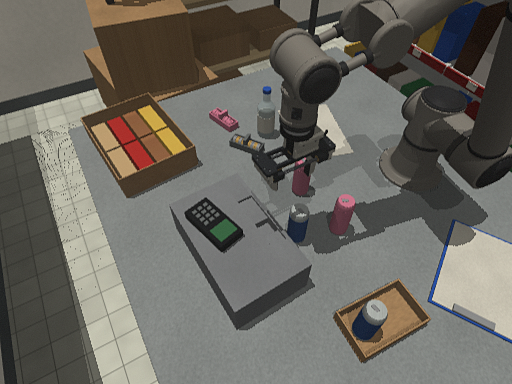

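View pics/wrist0.png

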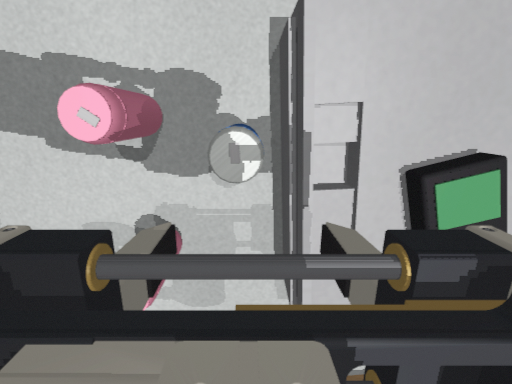

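```bash
cat > h.py <<'E'
import numpy as np, cv2
from scipy.spatial.transform import Rotation as Rn
from plant import monitor, optics
def tool():
    o=monitor.get_obs(); T=np.eye(4); T[:3,:3]=Rn.from_euler('xyz',o['tcp_rot']).as_matrix(); T[:3,3]=o['tool_pos']; return T,o
def cap(n,save=None):
    T,o=tool(); c=optics.capture(n)
    W=np.linalg.inv(c['camera_from_world']) if n!='wrist' else T@c['T_tool_cam']
    if save: cv2.imwrite('pics/'+save,c['color'])
    return c['color'],c['camera_matrix'],W
def ray(K,W,p):
    d=np.linalg.inv(K)@np.array([p[0],p[1],1.]); d=W[:3,:3]@d; return W[:3,3],d/np.linalg.norm(d)
def plane(K,W,p,z):
    o,d=ray(K,W,p); return o+d*(z-o[2])/d[2]
def proj(K,W,X):
    X=np.atleast_2d(X); C=np.linalg.inv(W); q=(C[:3,:3]@X.T).T+C[:3,3]; q=(K@q.T).T; return q[:,:2]/q[:,2:]
def tri(rs):
    A=np.zeros((3,3));b=np.zeros(3)
    for o,d in rs:
        P=np.eye(3)-np.outer(d,d);A+=P;b+=P@o
    x=np.linalg.solve(A,b); return x,[np.linalg.norm((np.eye(3)-np.outer(d,d))@(x-o)) for o,d in rs]
E
python3 - <<'E'
from h import *
for n in("scene","side"):
    im,K,W=cap(n)
    cv2.imwrite(f"pics/{n}1a.png",cv2.resize(im[130:350,110:440] if n=="scene" else im[70:370,150:440],None,fx=2.4 if n=="scene" else 2,fy=2.4 if n=="scene" else 2,interpolation=cv2.INTER_CUBIC))
    print(n,W[:3,3])
T,o=tool();print(np.round(T,3))
im,K,W=cap("wrist"); print(W.round(2))
for p in [(237,154),(95,113)]: print(plane(K,W,p,140))
E
```

```text
scene [ 933.09421184  860.78164378 1078.01616951]
side [895.68636476 465.9032879  895.57019095]
[[-1.00000e-03 -0.00000e+00  1.00000e+00  5.24832e+02]
 [ 0.00000e+00  1.00000e+00  0.00000e+00  6.90000e-02]
 [-1.00000e+00  0.00000e+00 -1.00000e-03  2.26405e+02]
 [ 0.00000e+00  0.00000e+00  0.00000e+00  1.00000e+00]]
[[ 1.0000e+00  0.0000e+00 -0.0000e+00  5.2588e+02]
 [ 0.0000e+00 -9.6000e-01 -2.7000e-01  7.2870e+01]
 [-0.0000e+00  2.7000e-01 -9.6000e-01  3.8416e+02]
 [ 0.0000e+00  0.0000e+00  0.0000e+00  1.0000e+00]]
[515.74133814  41.50678997 140.        ]
[393.63898743  76.64695064 140.        ]
```

View crops.

View pics/scene1a.png

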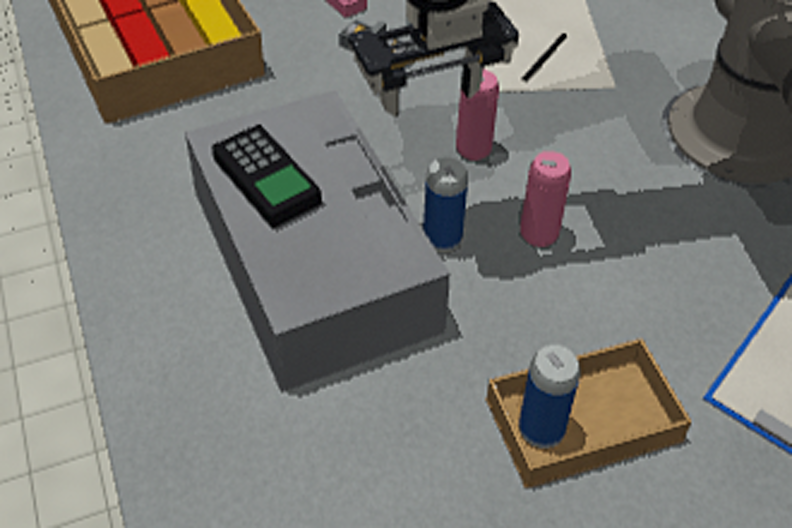

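View pics/side1a.png

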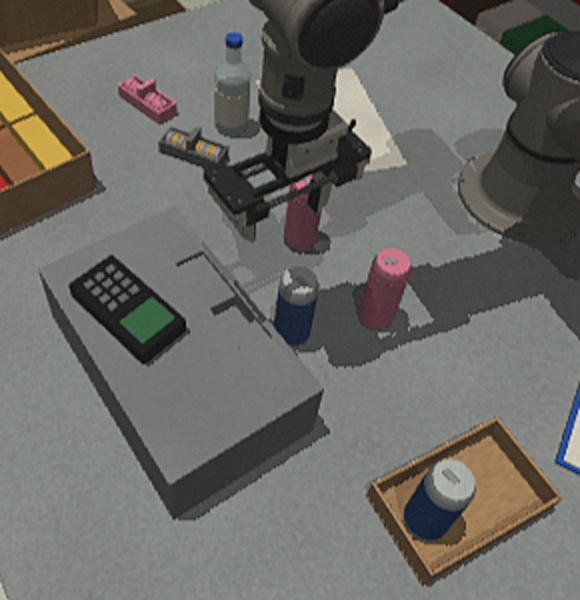

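```bash
python3 - <<'E'
from h import *
a,K1,W1=cap("scene");b,K2,W2=cap("side")
S=lambda p:(p[0]/2.4+110,p[1]/2.4+130)
D=lambda p:(p[0]/2+150,p[1]/2+70)
P={'till f+':((448,277),(322,390)),'till r+':((277,332),(172,484)),'till r-':((187,133),(42,272)),'till f-':((345,95),(180,210)),
'c1':((489,382),(370,488)),'c2':((641,342),(498,421)),'c3':((690,425),(560,495)),'c4':((528,475),(427,573)),
'can top':((447,174),(300,280)),'spare top':((553,362),(451,480)),'pink2 top':((551,164),(392,261))}
for k,(s,d) in P.items():
    x,e=tri([ray(K1,W1,S(s)),ray(K2,W2,D(d))]);print(k,x.round(1),np.round(e,1))
    if k[0]=='t':
        print('   at120',plane(K1,W1,S(s),120).round(1),plane(K2,W2,D(d),120).round(1))
    if k[0]=='c' and len(k)==2:
        print('   at45',plane(K1,W1,S(s),45).round(1),plane(K2,W2,D(d),45).round(1))
im=b[120:180,200:300];cv2.imwrite("pics/rack0.png",cv2.resize(im,None,fx=7,fy=7,interpolation=cv2.INTER_CUBIC))
E
```

```text
till f+ [569.5 177.3 106.8] [0.4 0.4]
   at120 [574.1 186.5 120. ] [575.4 182.2 120. ]
till r+ [788.1 195.7 126.6] [1.1 1.1]
   at120 [786. 191. 120.] [788.4 193.3 120. ]
till r- [ 807.2 -146.6  134. ] [0.3 0.3]
   at120 [ 805.  -161.5  120. ] [ 805.8 -157.9  120. ]
till f- [ 570.3 -192.8   88. ] [2.8 2.8]
   at120 [ 579.1 -160.3  120. ] [ 586.1 -165.4  120. ]
c1 [566.1 291.5  42.2] [3.3 3.3]
   at45 [563.7 292.1  45. ] [570.7 292.5  45. ]
c2 [368.8 305.9  44.2] [1.3 1.3]
   at45 [367.8 305.7  45. ] [370.8 306.4  45. ]
c3 [365.2 414.9  27.9] [0.8 0.8]
   at45 [375.3 422.4  45. ] [374.8 415.7  45. ]
c4 [564.2 400.3  16.3] [0.1 0.1]
   at45 [574.3 412.7  45. ] [574.9 402.4  45. ]
can top [506.7  32.5 122.5] [1.3 1.3]
spare top [526.7 350.3 147.2] [1.1 1.1]
pink2 top [380.6  73.9 133.6] [1. 1.]
```

View pics/rack0.png

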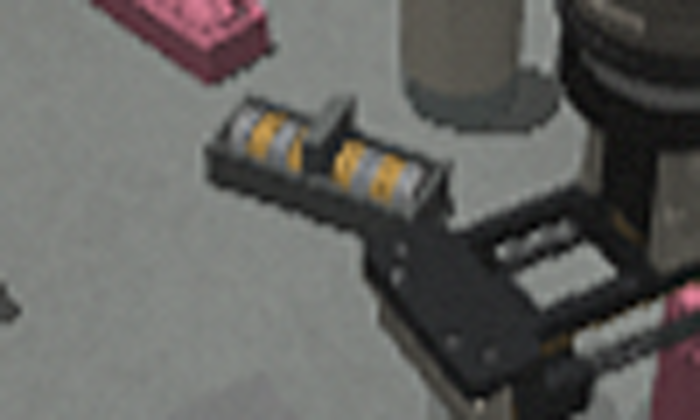

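```bash
python3 - <<'E'
from h import *
b,K2,W2=cap("side")
D=lambda p:(p[0]/7+200,p[1]/7+120)
for p,z in [((210,150),28),((250,97),28),((452,165),28),((205,180),0),((325,110),45),((480,128),0)]: print(p,plane(K2,W2,D(p),z).round(1))
E
```

```text
(210, 150) [ 503.5 -402.7   28. ]
(250, 97) [ 466.3 -428.9   28. ]
(452, 165) [ 400.2 -331.2   28. ]
(205, 180) [ 503.7 -411.3    0. ]
(325, 110) [ 445.8 -383.5   45. ]
(480, 128) [ 356.1 -374.6    0. ]
```

>>> send_rows(
  commands=[
    [[-0.02,0,0,-7.1,0.0918],[-0.02,0,0,-7.1,0.0918],[-0.02,0,0,-7.1,0.0918],[0,0,0,-7.1,0.0918],[0,0,0,-7.1,0.0918],[0,0,0,-7.1,0.0918],[0,0,0,-7.1,0.0918],[0,0,0,-7.1,0.0918],[0,0,0,-7.1,0.0918],[0,0,0,-7.1,0.0918]],
  ],
)

```text
time: 1.28
tool_pos: [524.6, 0.1, 289.8]
tcp_rot: [1.597, 1.57, 2.85]
contact_force: [0.0, 0.1, -0.0]
grip_width: 92.0
```

>>> send_rows(
  commands=[
    [[0,-0.02,0.03,-7.1,0.0918],[0,0,0,-7.1,0.0918],[0,0,0,-4,0.0918]],
  ],
)

```text
time: 1.53
tool_pos: [553.0, 22.7, 288.9]
tcp_rot: [1.53, 1.568, 3.111]
contact_force: [-0.3, -0.5, 1.4]
grip_width: 91.7
```

```bash
python3 - <<'E'
from h import *
im,K,W=cap("wrist","w1.png");T,o=tool();print(T.round(3));np.savez("w1.npz",K=K,W=W)
print(proj(K,W,[[515.7,41.5,140],[515,40,0]]))
E
```

```text
[[-3.00000e-03 -1.00000e+00 -1.20000e-02  5.53159e+02]
 [ 1.00000e-03 -1.20000e-02  1.00000e+00  2.28960e+01]
 [-1.00000e+00  3.00000e-03  1.00000e-03  2.88720e+02]
 [ 0.00000e+00  0.00000e+00  0.00000e+00  1.00000e+00]]
[[265.43270494 150.67351547]
 [259.06731306 140.29936154]]
```

View pics/w1.png

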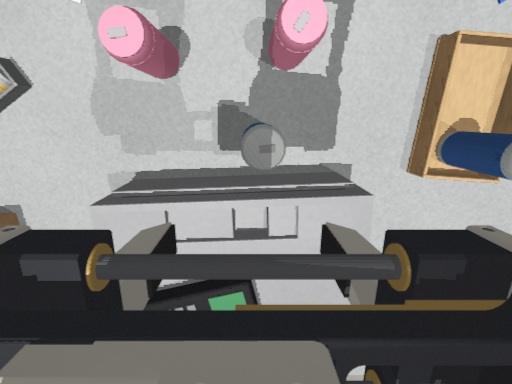

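```bash
python3 - <<'E'
from h import *
im=cv2.imread("pics/w1.png")
cv2.imwrite("pics/w1z.png",cv2.resize(im[110:260,85:385],None,fx=2.6,fy=2.6,interpolation=cv2.INTER_CUBIC))
im=cv2.imread("pics/wrist0.png")
cv2.imwrite("pics/w0z.png",cv2.resize(im[0:250,190:400],None,fx=2.4,fy=2.4,interpolation=cv2.INTER_CUBIC))
E
```

```text
(no output)
```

View pics/w1z.png

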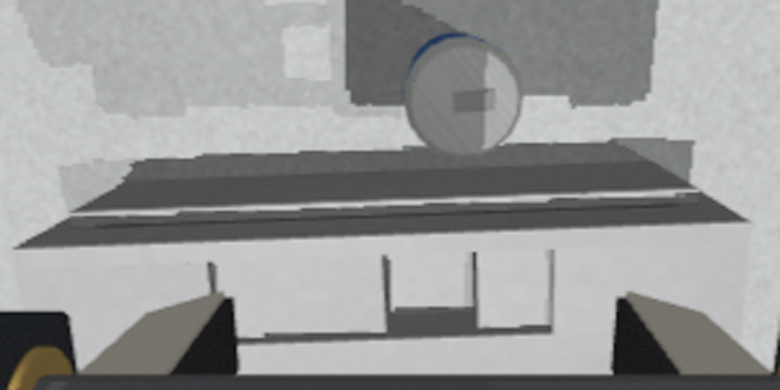

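View pics/w0z.png

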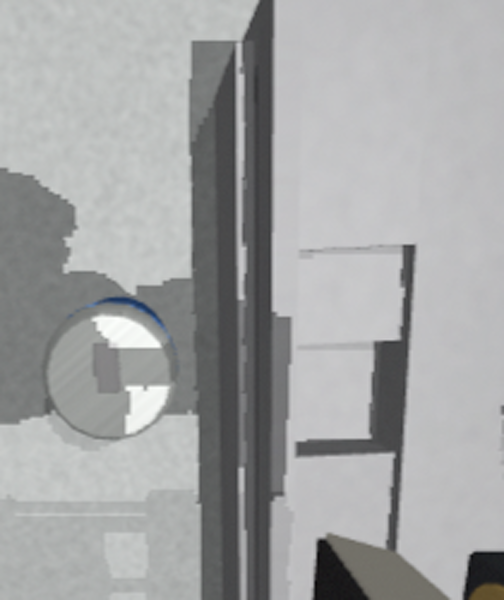

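```bash
python3 - <<'E'
from h import *
d=np.load("w1.npz");K=d['K'];W1=d['W']
W0=np.eye(4);W0[:3]=[[1,0,0,525.77],[0,-.962,-.272,72.87],[0,.272,-.962,384.16]]
f=lambda p:(p[0]/2.6+85,p[1]/2.6+110); g=lambda p:(p[0]/2.4+190,p[1]/2.4)
x,e=tri([ray(K,W1,f((463,95))),ray(K,W0,g((111,371)))]);print('can top',x.round(1),e, plane(K,W1,f((463,95)),140),plane(K,W0,g((111,371)),140))
A=plane(K,W1,f((17,247)),120);B=plane(K,W1,f((750,221)),120);print('till front',A,B,np.linalg.norm(A-B),np.degrees(np.arctan2(-(B-A)[0],(B-A)[1])))
for p,z in [((212,262),120),((552,250),120),((552,330),120),((387,256),112),((475,252),112),((388,310),112),((477,305),112),((240,338),112),((552,328),112)]:print(p,z,plane(K,W1,f(p),z).round(1))
print('w0')
for p,z in [((272,2),120),((270,580),120),((414,246),120),((300,250),120),((405,343),112),((297,346),112),((297,447),112),((400,443),112)]:print(p,z,plane(K,W0,g(p),z).round(1))
print('pinks',[plane(K,W1,p,140).round(0) for p in [(122,31),(303,20)]])
print('carton',[plane(K,W1,p,45).round(1) for p in [(455,34),(412,180),(440,180)]])
E
```

```text
can top [513.6  39.2 122.3] [np.float64(0.9547737615490909), np.float64(0.9547737615489132)] [511.13098411  38.73314552 140.        ] [515.16439561  40.90572802 140.        ]
till front [ 588.56320736 -174.99284659  120.        ] [571.65579119 179.70572244 120.        ] 355.10130327467164 2.7290521568077506
(212, 262) 120 [595.3 -80.8 120. ]
(552, 250) 120 [587.3  85.2 120. ]
(552, 330) 120 [629.7  87.7 120. ]
(387, 256) 112 [594.    4.4 112. ]
(475, 252) 112 [591.4  48.3 112. ]
(388, 310) 112 [623.1   4.8 112. ]
(477, 305) 112 [619.8  50.2 112. ]
(240, 338) 112 [639.5 -71.7 112. ]
(552, 328) 112 [632.2  89.3 112. ]
w0
(272, 2) 120 [572.3 167.4 120. ]
(270, 580) 120 [583.7 -54.2 120. ]
(414, 246) 120 [631.5  86.3 120. ]
(300, 250) 120 [587.7  84.8 120. ]
(405, 343) 112 [635.3  48.8 112. ]
(297, 346) 112 [590.8  47.5 112. ]
(297, 447) 112 [593.7   4.6 112. ]
(400, 443) 112 [637.8   6.4 112. ]
pinks [array([ 398., -106.,  140.]), array([386.,  75., 140.])]
carton [array([370.7, 293.8,  45. ]), array([568.2, 271.4,  45. ]), array([567.8, 313.9,  45. ])]
```

>>> send_rows(
  commands=[
    [[0,0.04,0.018,0,0.0918],[0.035,0,0,0,0.0918],[0.03,0,0,0,0.0918],[0,0,0,0,0.0918]],
  ],
)

```text
time: 1.92
tool_pos: [514.5, 40.1, 223.2]
tcp_rot: [-1.312, 1.569, 0.264]
contact_force: [-0.6, -0.1, -1.0]
grip_width: 91.8
```

```bash
python3 - <<'E'
from h import *
im,K,W=cap("wrist","w2.png");T,o=tool();print(T.round(3));np.savez("w2.npz",K=K,W=W)
print(proj(K,W,[[513,40,140]]))
E
```

```text
[[ 5.00000e-03 -1.00000e+00 -5.00000e-03  5.15774e+02]
 [ 0.00000e+00 -5.00000e-03  1.00000e+00  3.98630e+01]
 [-1.00000e+00 -5.00000e-03  0.00000e+00  2.25630e+02]
 [ 0.00000e+00  0.00000e+00  0.00000e+00  1.00000e+00]]
[[248.3620892  197.10317866]]
```

View pics/w2.png

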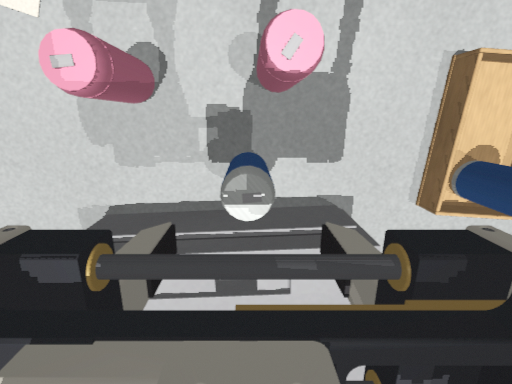

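```bash
python3 - <<'E'
from h import *
d=np.load("w1.npz");K=d['K'];W1=d['W'];W2=np.load("w2.npz")['W']
x,e=tri([ray(K,W1,(263.1,146.5)),ray(K,W2,(247.5,195))]);print(x,e,plane(K,W2,(247.5,195),140))
E
```

```text
[511.25997109  39.00959821 138.81960639] [np.float64(0.19158620951867794), np.float64(0.191586209518695)] [510.97863732  39.19117074 140.        ]
```

>>> send_rows(
  commands=[
    [[0.035,0.003,0,0,0.0918],[0.035,0,0,0,0.0918],[0.035,0,0,0,0.0918],[0.02,0,0,0,0.0918],[0.008,0,0,0,0.0918],[0,0,0,0,0.0918]],
  ],
)

```text
time: 2.47
tool_pos: [524.0, 38.0, 99.8]
tcp_rot: [-1.638, 1.545, -0.07]
contact_force: [-0.3, 0.0, 0.1]
grip_width: 91.8
```

```bash
cat > st.py <<'E'
from h import *
T,o=tool();print(T.round(4)[:3]);print(o['contact_force'].round(1),o['grip_width'].round(1),round(o['time'],2),o['joint_positions'].round(3))
E
python3 st.py
```

```text
[[ 2.540000e-02 -9.997000e-01  2.800000e-03  5.239712e+02]
 [-1.800000e-03  2.800000e-03  1.000000e+00  3.796400e+01]
 [-9.997000e-01 -2.540000e-02 -1.700000e-03  9.984000e+01]]Traceback (most recent call last):
  File "st.py", line 2, in <module>
    T,o=tool();print(T.round(4)[:3]);print(o['contact_force'].round(1),o['grip_width'].round(1),round(o['time'],2),o['joint_positions'].round(3))
                                                                       ^^^^^^^^^^^^^^^^^^^^^
AttributeError: 'float' object has no attribute 'round'
```

>>> send_rows(
  commands=[
    [[0,0,0,0,0.0918]],
  ],
)

```text
time: 2.55
tool_pos: [525.1, 37.7, 101.1]
tcp_rot: [-1.639, 1.544, -0.072]
contact_force: [0.3, -0.6, -0.3]
grip_width: 91.9
```

```bash
python3 st.py
```

```text
[[ 2.700000e-02 -9.996000e-01  3.500000e-03  5.251394e+02]
 [-1.900000e-03  3.500000e-03  1.000000e+00  3.773570e+01]
 [-9.996000e-01 -2.700000e-02 -1.900000e-03  1.011330e+02]]Traceback (most recent call last):
  File "st.py", line 2, in <module>
    T,o=tool();print(T.round(4)[:3]);print(o['contact_force'].round(1),o['grip_width'].round(1),round(o['time'],2),o['joint_positions'].round(3))
                                                                       ^^^^^^^^^^^^^^^^^^^^^
AttributeError: 'float' object has no attribute 'round'
```

>>> send_rows(
  commands=[
    [[0.004,0.007,0,0,0.0918],[0.005,0.006,0,0,0.0918],[0.004,0.002,0,0,0.0918],[0,0,0,0,0.0918]],
  ],
)

```text
time: 2.88
tool_pos: [512.8, 37.4, 92.2]
tcp_rot: [-1.641, 1.534, -0.075]
contact_force: [-0.3, -0.1, 0.1]
grip_width: 91.5
```

```bash
sed -i "s/o\['grip_width'\].round(1)/round(o['grip_width'],1)/" st.py; python3 st.py
```

```text
[[ 3.680000e-02 -9.993000e-01  4.400000e-03  5.127979e+02]
 [-2.800000e-03  4.300000e-03  1.000000e+00  3.736310e+01]
 [-9.993000e-01 -3.680000e-02 -2.600000e-03  9.218840e+01]]
[-0.3 -0.1  0.1] 91.5 2.88 [-0.076  0.456  1.766  0.     0.882 -1.643]
```

>>> send_rows(
  commands=[
    [[0,0.001,0.0015,0,0.07],[0,0,0,0,0.05],[0,0,0,0,0.045],[0,0,0,0,0.045],[0,0,0,0,0.045],[0,0,0,0,0.045]],
  ],
)

```text
time: 3.38
tool_pos: [512.4, 39.1, 93.7]
tcp_rot: [-1.64, 1.531, -0.073]
contact_force: [0.7, 0.5, 0.8]
grip_width: 56.5
```

```bash
python3 st.py
```

```text
[[ 3.970000e-02 -9.992000e-01  4.300000e-03  5.124411e+02]
 [-2.900000e-03  4.200000e-03  1.000000e+00  3.911730e+01]
 [-9.992000e-01 -3.970000e-02 -2.700000e-03  9.371610e+01]]
[0.7 0.5 0.8] 56.5 3.38 [-0.073  0.453  1.768 -0.     0.882 -1.64 ]
```

>>> send_rows(
  commands=[
    [[0,0,0,0,0.045],[0,0,0,0,0.045]],
  ],
)

```text
time: 3.55
tool_pos: [512.5, 39.3, 93.7]
tcp_rot: [-1.633, 1.531, -0.066]
contact_force: [-0.5, -0.2, 0.6]
grip_width: 53.4
```

>>> send_rows(
  commands=[
    [[-0.01,0,0,0,0.045],[-0.025,0,0,0,0.045],[-0.035,0,0,0,0.045],[-0.035,0,0,0,0.045]],
  ],
)

```text
time: 3.88
tool_pos: [502.2, 39.7, 194.1]
tcp_rot: [-1.642, 1.554, -0.076]
contact_force: [1.2, -1.0, -3.7]
grip_width: 53.1
```

```bash
python3 st.py
```

```text
[[ 1.690000e-02 -9.998000e-01  4.600000e-03  5.021851e+02]
 [-1.300000e-03  4.500000e-03  1.000000e+00  3.969010e+01]
 [-9.999000e-01 -1.690000e-02 -1.200000e-03  1.941459e+02]]
[ 1.2 -1.  -3.7] 53.1 3.88 [-0.073  0.324  1.647 -0.     1.154 -1.64 ]
```

>>> send_rows(
  commands=[
    [[0,0.004,0.015,0,0.045],[0,0.008,0.03,0,0.045],[0,0.008,0.03,0,0.045],[0,0.008,0.03,0,0.045],[0,0.008,0.03,0,0.045],[0,0.008,0.03,0,0.045],[0,0.008,0.03,0,0.045],[0,0.008,0.03,0,0.045],[0,0.004,0.02,0,0.045],[0,0,0,0,0.045]],
  ],
)

```text
time: 4.72
tool_pos: [438.4, 292.7, 203.7]
tcp_rot: [-1.689, 1.541, -0.129]
contact_force: [-0.4, -0.3, -3.8]
grip_width: 53.5
```

```bash
python3 st.py;python3 - <<'E'
from h import *
im,K,W=cap("wrist","w3.png");np.savez("w3.npz",K=K,W=W)
im,K,W=cap("scene","s3.png")
cv2.imwrite("pics/s3z.png",cv2.resize(im[180:350,260:440],None,fx=4,fy=3.5,interpolation=cv2.INTER_CUBIC))
E
```

```text
[[ 2.960000e-02 -9.995000e-01  1.120000e-02  4.384439e+02]
 [-3.800000e-03  1.110000e-02  9.999000e-01  2.927429e+02]
 [-9.996000e-01 -2.960000e-02 -3.500000e-03  2.036846e+02]]
[-0.4 -0.3 -3.8] 53.5 4.72 [ 0.453  0.353  1.575 -0.018  1.189 -1.1  ]
```

View pics/w3.png

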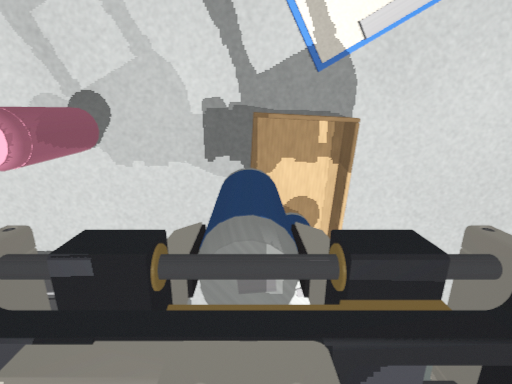

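View pics/s3z.png

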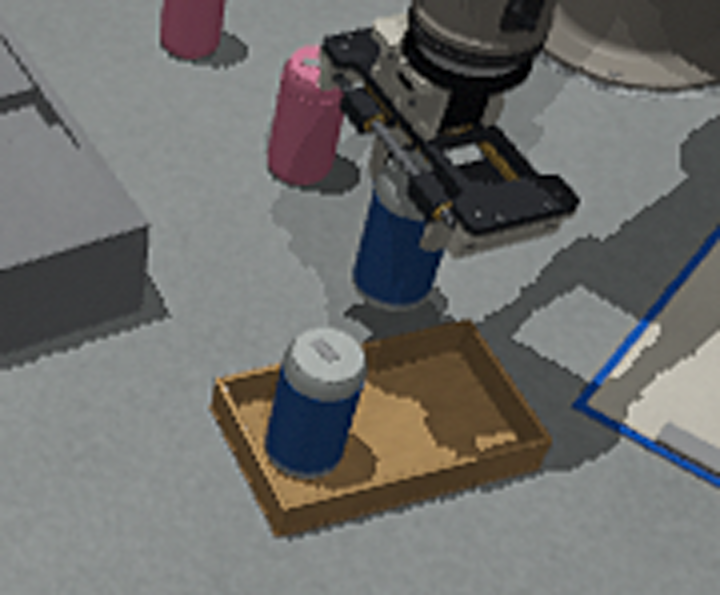

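```bash
python3 - <<'E'
from h import *
d=np.load("w3.npz");K=d['K'];W=d['W']
for p in [(253,113),(358,118),(258,123),(347,128),(344,225),(249,167)]: print(p,plane(K,W,p,45).round(1))
im,K,W=cap("scene")
S=lambda p:(p[0]/4+260,p[1]/3.5+180)
for n,p in {'A spare-near':(214,380),'B free near':(470,321),'C free far':(550,438),'D':(280,508)}.items(): print(n,plane(K,W,S(p),45).round(1))
print('floor in C',plane(K,W,S((525,445)),5),'spare top',plane(K,W,S((327,357)),145).round(1))
E
```

```text
(253, 113) [365.9 298.1  45. ]
(358, 118) [372.4 415.1  45. ]
(258, 123) [376.7 303.7  45. ]
(347, 128) [383.1 403.9  45. ]
(344, 225) [502.  411.9  45. ]
(249, 167) [426.7 293.1  45. ]
A spare-near [563.5 290.2  45. ]
B free near [365.2 303.8  45. ]
C free far [371.9 417.4  45. ]
D [570.7 405.7  45. ]
floor in C [370.26259137 399.43101836   5.        ] spare top [523.  353.1 145. ]
```

>>> send_rows(
  commands=[
    [[0,0.008,0.02,0,0.045],[0,0.01,0.025,0,0.045],[0.01,0.005,0.016,0,0.045],[0.005,0.0,0.003,0,0.045],[0,0,0,0,0.045]],
  ],
)

```text
time: 5.28
tool_pos: [420.6, 348.3, 187.7]
tcp_rot: [-1.848, 1.539, -0.3]
contact_force: [-0.4, -0.4, -3.0]
grip_width: 53.4
```

```bash
python3 st.py
```

```text
[[ 3.030000e-02 -9.993000e-01  2.350000e-02  4.205546e+02]
 [-9.400000e-03  2.320000e-02  9.997000e-01  3.483038e+02]
 [-9.995000e-01 -3.050000e-02 -8.700000e-03  1.876541e+02]]
[-0.4 -0.4 -3. ] 53.4 5.28 [ 0.566  0.404  1.542 -0.026  1.174 -0.972]
```

>>> send_rows(
  commands=[
    [[0.015,0.008,0.006,0,0.045],[0.025,0.004,0.003,0,0.045],[0.02,0.002,0,0,0.045],[0.006,0,0,0,0.045],[0,0,0,0,0.045]],
  ],
)

```text
time: 5.7
tool_pos: [413.2, 350.7, 121.5]
tcp_rot: [-1.852, 1.535, -0.311]
contact_force: [0.5, -1.0, -3.5]
grip_width: 53.3
```

```bash
python3 st.py;python3 - <<'E'
from h import *
im,K,W=cap("scene","s4.png")
cv2.imwrite("pics/s4z.png",cv2.resize(im[180:350,260:440],None,fx=4,fy=3.5,interpolation=cv2.INTER_CUBIC))
E
```

```text
[[ 3.370000e-02 -9.990000e-01  3.020000e-02  4.131940e+02]
 [-1.080000e-02  2.980000e-02  9.995000e-01  3.507143e+02]
 [-9.994000e-01 -3.400000e-02 -9.800000e-03  1.214950e+02]]
[ 0.5 -1.  -3.5] 53.3 5.7 [ 0.579  0.469  1.641 -0.033  1.009 -0.945]
```

View pics/s4z.png

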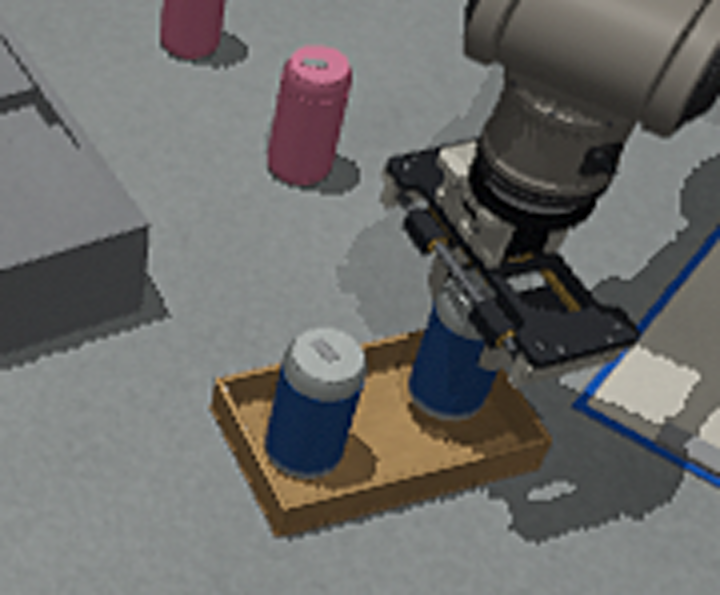

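>>> send_rows(
  commands=[
    [[0.008,0.001,0.004,0,0.045],[0.007,0.001,0.002,0,0.045],[0.003,0,0,0,0.045],[0.002,0,0,0,0.045]],
  ],
)

```text
time: 6.08
tool_pos: [415.7, 357.0, 104.5]
tcp_rot: [-1.709, 1.53, -0.171]
contact_force: [-0.4, 0.3, -3.9]
grip_width: 53.3
```

```bash
python3 st.py
```

```text
[[ 4.050000e-02 -9.986000e-01  3.290000e-02  4.157199e+02]
 [-7.000000e-03  3.270000e-02  9.994000e-01  3.570442e+02]
 [-9.992000e-01 -4.070000e-02 -5.700000e-03  1.044541e+02]]
[-0.4  0.3 -3.9] 53.3 6.08 [ 0.586  0.497  1.65  -0.034  0.966 -0.933]
```

>>> send_rows(
  commands=[
    [[0.003,0,0,0,0.045],[0.002,0,0,0,0.045]],
  ],
)

```text
time: 6.25
tool_pos: [416.2, 357.3, 99.5]
tcp_rot: [-1.695, 1.529, -0.157]
contact_force: [0.1, -0.2, -3.4]
grip_width: 53.5
```

>>> send_rows(
  commands=[
    [[0.0015,0,0,0,0.045],[0.001,0,0,0,0.045]],
  ],
)

```text
time: 6.42
tool_pos: [417.0, 357.4, 98.8]
tcp_rot: [-1.679, 1.527, -0.14]
contact_force: [-3.2, -2.4, 8.4]
grip_width: 53.7
```

Contact (force turned to +8 N). Release.

>>> send_rows(
  commands=[
    [[0,0,0,0,0.06],[0,0,0,0,0.075],[0,0,0,0,0.0918],[0,0,0,0,0.0918],[0,0,0,0,0.0918]],
  ],
)

```text
time: 6.83
tool_pos: [418.7, 358.7, 101.1]
tcp_rot: [-1.596, 1.522, -0.057]
contact_force: [0.0, 0.2, -0.1]
grip_width: 81.9
```

>>> send_rows(
  commands=[
    [[-0.015,0,0,0,0.0918],[-0.03,0,0,0,0.0918],[-0.035,0,0,0,0.0918],[-0.035,0,0,0,0.0918],[-0.02,0,0,0,0.08]],
  ],
)

```text
time: 7.25
tool_pos: [409.6, 357.4, 235.0]
tcp_rot: [-1.808, 1.532, -0.269]
contact_force: [0.3, 0.9, 0.4]
grip_width: 88.3
```

```bash
python3 st.py;python3 - <<'E'
from h import *
im,K,W=cap("scene","s5.png")
cv2.imwrite("pics/s5z.png",cv2.resize(im[180:350,260:440],None,fx=4,fy=3.5,interpolation=cv2.INTER_CUBIC))
E
```

```text
[[ 3.720000e-02 -9.988000e-01  3.180000e-02  4.096132e+02]
 [-1.030000e-02  3.140000e-02  9.995000e-01  3.573533e+02]
 [-9.993000e-01 -3.750000e-02 -9.100000e-03  2.349703e+02]]
[0.3 0.9 0.4] 88.3 7.25 [ 0.594  0.358  1.478 -0.031  1.281 -0.937]
```

View pics/s5z.png

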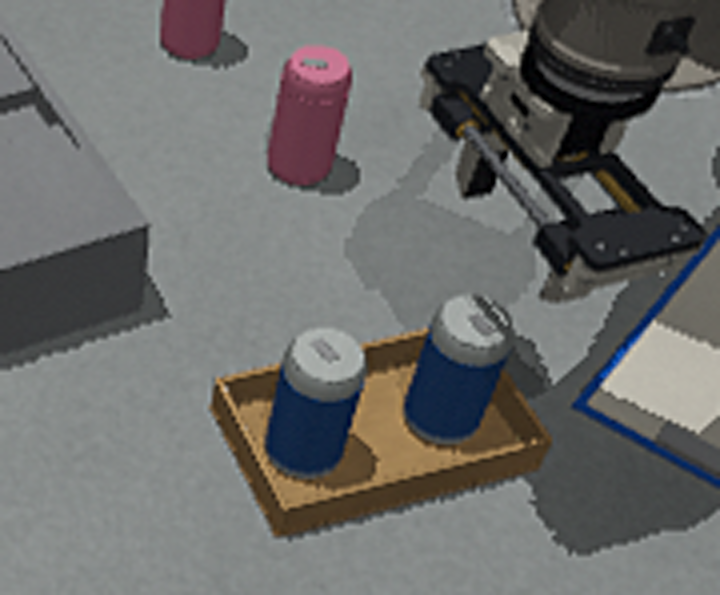

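```bash
python3 - <<'E'
from h import *
K=np.load("w1.npz")['K']
W0=np.eye(4);W0[:3]=[[1,0,0,525.77],[0,-.962,-.272,72.87],[0,.272,-.962,384.16]]
for p in [(405,168),(412,222),(490,155)]: print(plane(K,W0,p,151))
E
```

```text
[662.18727035  30.71148847 151.        ]
[676.52697864 -19.50139468 151.        ]
[733.33575684  41.98918308 151.        ]
```

>>> send_rows(
  commands=[
    [[0,-0.01,-0.02,-4.6,0.0],[0,-0.02,-0.038,0,0.0],[0,-0.02,-0.038,0,0.0],[0,-0.02,-0.038,0,0.0],[0,-0.02,-0.038,0,0.0],[0,-0.02,-0.038,0,0.0],[0,-0.02,-0.038,0,0.0],[0,-0.02,-0.038,0,0.0],[0,-0.02,-0.038,0,0.0],[0,0,0,0,0.0]],
  ],
)

```text
time: 8.13
tool_pos: [595.9, 46.7, 249.6]
tcp_rot: [-1.669, 1.519, -0.037]
contact_force: [-0.9, -0.6, -0.9]
grip_width: 19.4
```

```bash
python3 st.py
```

```text
[[ 5.130000e-02 -9.968000e-01 -6.130000e-02  5.958990e+02]
 [-1.900000e-03 -6.150000e-02  9.981000e-01  4.668050e+01]
 [-9.987000e-01 -5.110000e-02 -5.000000e-03  2.495819e+02]]
[-0.9 -0.6 -0.9] 19.4 8.13 [-5.000e-02  4.320e-01  1.324e+00  1.000e-03  1.335e+00 -1.683e+00]
```

>>> send_rows(
  commands=[
    [[0.005,-0.003,-0.03,0,0.0],[0.01,-0.003,-0.035,0,0.0],[0.025,-0.002,-0.018,0,0.0],[0.03,0,0,0,0.0],[0.03,0,0,0,0.0],[0.006,0,0,0,0.0],[0,0,0,0,0.0]],
  ],
)

```text
time: 8.72
tool_pos: [617.2, -43.5, 140.0]
tcp_rot: [-1.673, 1.515, -0.047]
contact_force: [0.5, -0.7, 0.8]
grip_width: 0.6
```

```bash
python3 st.py; python3 - <<'E'
from h import *
im,K,W=cap("wrist","w6.png");np.savez("w6.npz",K=K,W=W)
E
```

```text
[[ 5.540000e-02 -9.970000e-01 -5.470000e-02  6.172274e+02]
 [-2.600000e-03 -5.490000e-02  9.985000e-01 -4.354380e+01]
 [-9.985000e-01 -5.510000e-02 -5.600000e-03  1.399609e+02]]
[ 0.5 -0.7  0.8] 0.6 8.72 [-0.199  0.556  1.428  0.009  1.102 -1.828]
```

View pics/w6.png

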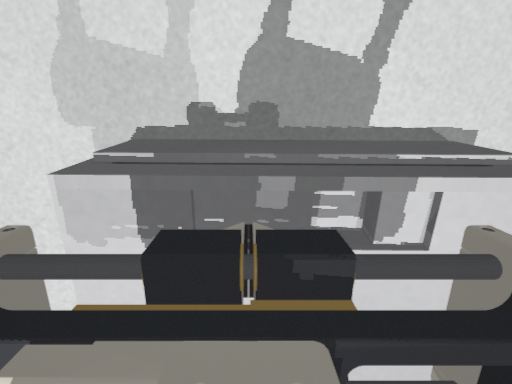

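```bash
python3 - <<'E'
from h import *
d=np.load("w6.npz");K=d['K'];W=d['W']
for p,z in [((65,175),120),((250,177),120),((480,178),120),((193,191),120),((438,192),120),((362,192),120),((425,249),112),((365,245),112)]: print(p,plane(K,W,p,z).round(1))
im=cv2.imread("pics/w6.png");cv2.imwrite("pics/w6z.png",cv2.resize(im[130:270,50:512],None,fx=1.7,fy=2.4,interpolation=cv2.INTER_CUBIC))
E
```

```text
(65, 175) [ 589.1 -167.   120. ]
(250, 177) [583.5 -44.8 120. ]
(480, 178) [575.6 106.7 120. ]
(193, 191) [595.5 -82.5 120. ]
(438, 192) [586.8  81.9 120. ]
(362, 192) [589.7  31.  120. ]
(425, 249) [634.5  91.  112. ]
(365, 245) [633.8  45.  112. ]
```

View pics/w6z.png

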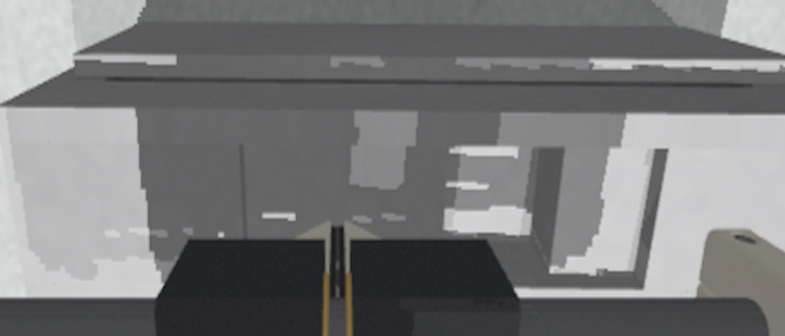

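>>> send_rows(
  commands=[
    [[0.012,0.002,0,0,0.0],[0.01,0.001,0,0,0.0],[0.003,0,0,0,0.0],[0.002,0,0,0,0.0]],
  ],
)

```text
time: 9.1
tool_pos: [618.9, -42.2, 118.9]
tcp_rot: [-1.693, 1.506, -0.064]
contact_force: [-0.1, -0.4, 0.0]
grip_width: 0.3
```

>>> send_rows(
  commands=[
    [[0.002,0,0,0,0.0],[0.001,0,0,0,0.0]],
  ],
)

```text
time: 9.27
tool_pos: [620.1, -41.8, 117.5]
tcp_rot: [-1.697, 1.503, -0.068]
contact_force: [-0.4, 0.1, -0.1]
grip_width: 0.4
```

```bash
python3 st.py
```

```text
[[ 6.770000e-02 -9.960000e-01 -5.830000e-02  6.200664e+02]
 [-4.600000e-03 -5.880000e-02  9.983000e-01 -4.182810e+01]
 [-9.977000e-01 -6.730000e-02 -8.600000e-03  1.174725e+02]]
[-0.4  0.1 -0.1] 0.4 9.27 [-0.195  0.578  1.458  0.01   1.038 -1.829]
```

>>> send_rows(
  commands=[
    [[0.003,0.002,0,0,0.0],[0.002,0.001,0,0,0.0]],
  ],
)

```text
time: 9.43
tool_pos: [618.2, -41.9, 113.4]
tcp_rot: [-1.702, 1.5, -0.073]
contact_force: [-0.3, 0.1, 0.1]
grip_width: 0.6
```

>>> send_rows(
  commands=[
    [[0.0015,0.001,0,0,0.0],[0.001,0.001,0,0,0.0]],
  ],
)

```text
time: 9.6
tool_pos: [618.1, -42.0, 112.7]
tcp_rot: [-1.701, 1.495, -0.071]
contact_force: [0.1, 1.6, 7.0]
grip_width: 0.2
```

```bash
python3 st.py
```

```text
[[ 7.590000e-02 -9.954000e-01 -5.850000e-02  6.180837e+02]
 [-5.400000e-03 -5.910000e-02  9.982000e-01 -4.202640e+01]
 [-9.971000e-01 -7.540000e-02 -9.800000e-03  1.127034e+02]]
[0.1 1.6 7. ] 0.2 9.6 [-0.196  0.576  1.478  0.011  1.012 -1.832]
```

>>> send_rows(
  commands=[
    [[0.0005,0.001,0.006,0,0.0],[0.0005,0.001,0.006,0,0.0],[0.0005,0.001,0.006,0,0.0],[0.0005,0.0005,0.006,0,0.0]],
  ],
)

```text
time: 9.93
tool_pos: [615.1, -19.7, 112.8]
tcp_rot: [-1.74, 1.487, -0.112]
contact_force: [0.1, -3.0, 5.9]
grip_width: 0.3
```

```bash
python3 st.py
```

```text
[[ 8.280000e-02 -9.949000e-01 -5.680000e-02  6.151178e+02]
 [-9.300000e-03 -5.780000e-02  9.983000e-01 -1.973950e+01]
 [-9.965000e-01 -8.210000e-02 -1.400000e-02  1.128159e+02]]
[ 0.1 -3.   5.9] 0.3 9.93 [-0.159  0.566  1.497  0.005  0.995 -1.789]
```

>>> send_rows(
  commands=[
    [[0.0005,0,0.006,0,0.0],[0.0005,0,0.006,0,0.0],[0.0005,0,0.006,0,0.0],[0.0005,0,0.006,0,0.0],[0.0007,0,0.005,0,0.0]],
  ],
)

```text
time: 10.35
tool_pos: [614.3, 11.1, 111.6]
tcp_rot: [-1.77, 1.483, -0.141]
contact_force: [0.5, -0.1, -1.0]
grip_width: 0.6
```

>>> send_rows(
  commands=[
    [[0.0007,0,0.005,0,0.0],[0.0007,0,0.004,0,0.0]],
  ],
)

```text
time: 10.52
tool_pos: [612.6, 22.4, 108.8]
tcp_rot: [-1.759, 1.486, -0.129]
contact_force: [0.4, -0.1, -0.5]
grip_width: 0.6
```

```bash
python3 st.py
```

```text
[[ 8.380000e-02 -9.948000e-01 -5.830000e-02  6.126349e+02]
 [-1.090000e-02 -5.940000e-02  9.982000e-01  2.240740e+01]
 [-9.964000e-01 -8.310000e-02 -1.580000e-02  1.087681e+02]]
[ 0.4 -0.1 -0.5] 0.6 10.52 [-0.087  0.567  1.509 -0.004  0.982 -1.714]
```

>>> send_rows(
  commands=[
    [[0.003,0.0005,0.003,0,0.0],[0.005,0.0007,0.001,0,0.0],[0.005,0.0005,0,0,0.0],[0.003,0.0005,0,0,0.0]],
  ],
)

```text
time: 10.85
tool_pos: [610.8, 28.6, 90.3]
tcp_rot: [-1.749, 1.488, -0.118]
contact_force: [0.1, 0.8, 4.7]
grip_width: 0.2
```

```bash
python3 st.py
```

```text
[[ 8.240000e-02 -9.948000e-01 -6.020000e-02  6.108208e+02]
 [-9.800000e-03 -6.120000e-02  9.981000e-01  2.859060e+01]
 [-9.966000e-01 -8.170000e-02 -1.470000e-02  9.031010e+01]]
[0.1 0.8 4.7] 0.2 10.85 [-0.077  0.587  1.531 -0.004  0.941 -1.706]
```

Dropped onto the pad (4.7 N at z=90). Press to about z=83.

>>> send_rows(
  commands=[
    [[0.003,0,0,0,0.0],[0.003,0,0,0,0.0],[0.002,0,0,0,0.0]],
  ],
)

```text
time: 11.1
tool_pos: [611.0, 28.5, 82.3]
tcp_rot: [-1.74, 1.489, -0.11]
contact_force: [-5.3, 2.0, 18.4]
grip_width: 0.1
```

```bash
python3 st.py; python3 - <<'E'
from h import *
im,K,W=cap("scene","s7.png")
cv2.imwrite("pics/s7z.png",cv2.resize(im[130:330,170:400],None,fx=3,fy=3,interpolation=cv2.INTER_CUBIC))
E
```

```text
[[ 8.150000e-02 -9.949000e-01 -5.940000e-02  6.110036e+02]
 [-9.000000e-03 -6.030000e-02  9.981000e-01  2.851430e+01]
 [-9.966000e-01 -8.080000e-02 -1.380000e-02  8.228580e+01]]
[-5.3  2.  18.4] 0.1 11.1 [-0.077  0.598  1.537 -0.003  0.925 -1.706]
```

View pics/s7z.png

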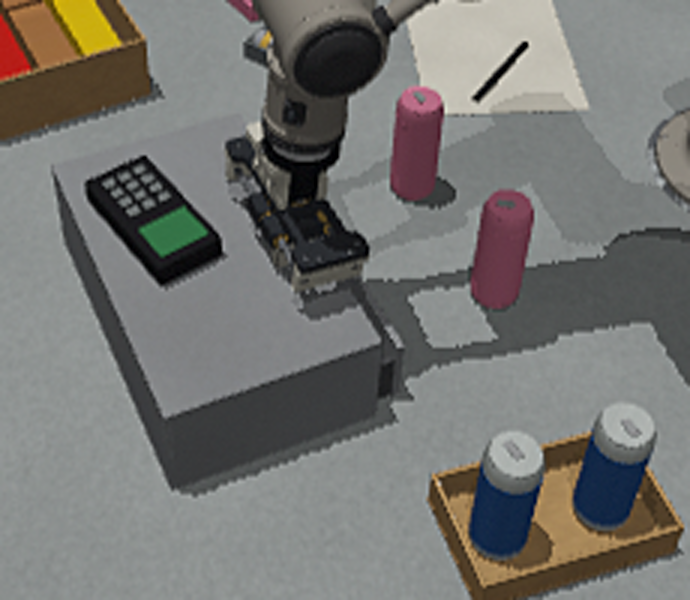

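>>> send_rows(
  commands=[
    [[-0.002,0,0,0,0.0],[0,0,0,0,0.0],[-0.006,0,0,0,0.0],[-0.01,0,0,0,0.0],[-0.01,0,0,0,0.0],[-0.015,0,0,0,0.0],[-0.015,0,0,0,0.0],[-0.015,0,0,0,0.0],[-0.015,0,0,0,0.0],[-0.015,0,0,0,0.0]],
  ],
)

```text
time: 11.98
tool_pos: [599.6, 27.7, 190.1]
tcp_rot: [-1.741, 1.496, -0.113]
contact_force: [0.8, 0.9, 0.2]
grip_width: 0.5
```

```bash
python3 st.py; python3 - <<'E'
from h import *
im,K,W=cap("scene","s8.png")
cv2.imwrite("pics/s8z.png",cv2.resize(im[130:330,170:400],None,fx=3,fy=3,interpolation=cv2.INTER_CUBIC))
E
```

```text
[[ 7.410000e-02 -9.957000e-01 -5.640000e-02  5.996230e+02]
 [-8.400000e-03 -5.710000e-02  9.983000e-01  2.774130e+01]
 [-9.972000e-01 -7.350000e-02 -1.260000e-02  1.901018e+02]]
[0.8 0.9 0.2] 0.5 11.98 [-0.08   0.467  1.435 -0.003  1.165 -1.707]
```

View pics/s8z.png

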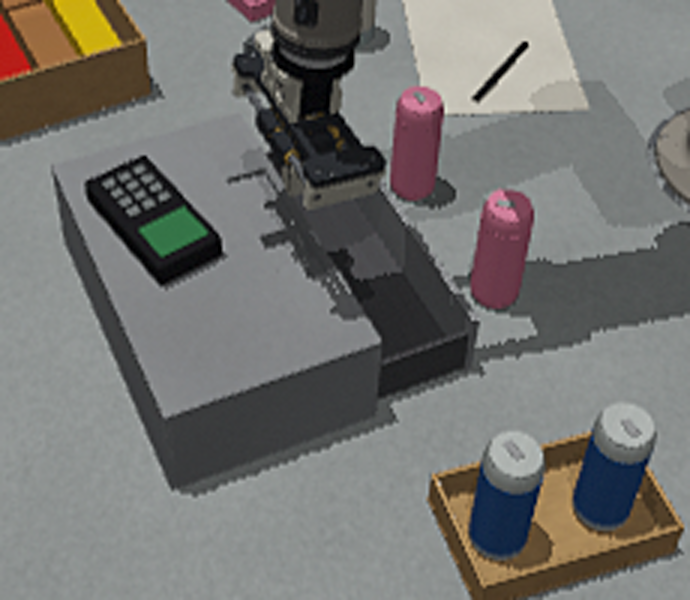

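>>> send_rows(
  commands=[
    [[-0.01,0,-0.01,7.1,0.06],[-0.01,0,-0.01,7.1,0.06],[-0.01,0,-0.01,7.1,0.06],[-0.01,0,0,7.1,0.06],[-0.01,0,0,7.1,0.06],[-0.01,0,0,7.1,0.06],[-0.01,0,0,7.1,0.06],[-0.01,0,0,7.1,0.06],[-0.01,0,0,7.1,0.06],[-0.01,0,0,7.1,0.06]],
  ],
)

```text
time: 12.87
tool_pos: [587.2, -4.2, 296.9]
tcp_rot: [-0.508, 1.497, -0.133]
contact_force: [0.2, -0.1, 0.3]
grip_width: 59.3
```

```bash
python3 st.py; python3 - <<'E'
from h import *
cap("side","d9.png")
E
python3 st.py
```

```text
[[ 7.360000e-02 -3.650000e-01  9.281000e-01  5.872135e+02]
 [-9.800000e-03  9.303000e-01  3.666000e-01 -4.188300e+00]
 [-9.972000e-01 -3.610000e-02  6.480000e-02  2.969301e+02]]
[ 0.2 -0.1  0.3] 59.3 12.87 [-0.138  0.373  1.286  0.     1.407 -0.513]
[[ 7.720000e-02 -3.578000e-01  9.306000e-01  5.878968e+02]
 [-1.030000e-02  9.330000e-01  3.596000e-01 -4.279800e+00]
 [-9.970000e-01 -3.730000e-02  6.840000e-02  2.993013e+02]]
[-0.  -0.6  2. ] 59.7 12.92 [-0.138  0.372  1.283  0.     1.409 -0.505]
```

View pics/d9.png

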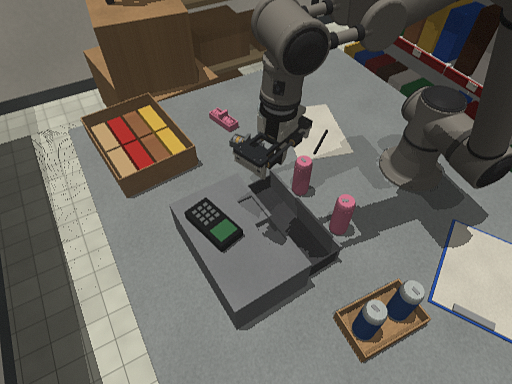

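>>> send_rows(
  commands=[
    [[0,-0.03,-0.025,0,0.06],[0,-0.03,-0.026,0,0.06],[0,-0.03,-0.026,0,0.06],[0,-0.03,-0.026,0,0.06],[0,-0.03,-0.026,0,0.06],[0,-0.03,-0.026,0,0.06],[0,-0.03,-0.026,0,0.06],[0,-0.02,-0.015,7.1,0.06],[0,0,0,7.1,0.06],[0,0,0,7.1,0.06]],
  ],
)

```text
time: 13.75
tool_pos: [484.1, -301.8, 289.9]
tcp_rot: [-0.135, 1.495, -0.109]
contact_force: [-0.3, 0.1, -0.4]
grip_width: 60.0
```

```bash
python3 st.py; python3 - <<'E'
from h import *
im,K,W=cap("wrist","w10.png");np.savez("w10.npz",K=K,W=W)
E
```

```text
[[ 7.500000e-02 -2.510000e-02  9.969000e-01  4.840526e+02]
 [-8.200000e-03  9.996000e-01  2.580000e-02 -3.018098e+02]
 [-9.971000e-01 -1.010000e-02  7.480000e-02  2.899053e+02]]
[-0.3  0.1 -0.4] 60.0 13.75 [-0.716  0.347  1.344  0.044  1.388 -0.748]
```

View pics/w10.png

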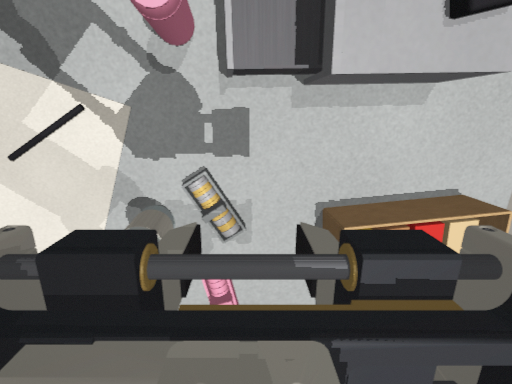

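```bash
python3 - <<'E'
from h import *
im=cv2.imread("pics/w10.png");cv2.imwrite("pics/w10z.png",cv2.resize(im[150:260,100:270],None,fx=4.5,fy=4.5,interpolation=cv2.INTER_CUBIC))
E
```

```text
(no output)
```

View pics/w10z.png

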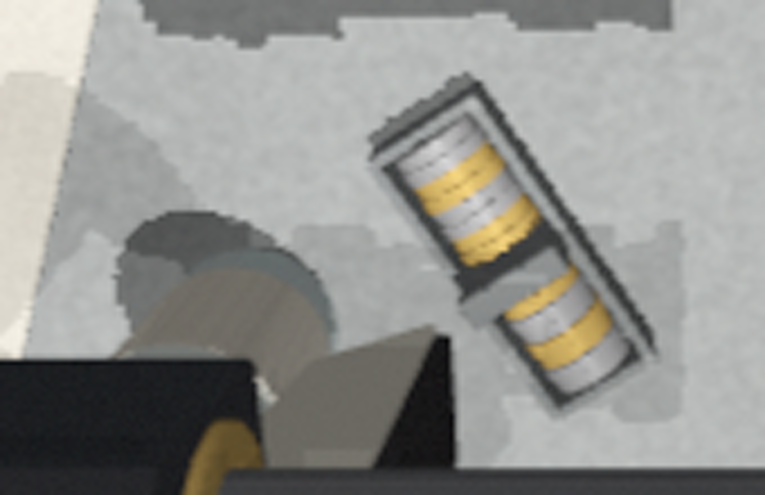

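```bash
python3 - <<'E'
from h import *
d=np.load("w10.npz");K=d['K'];W=d['W'];f=lambda p:(p[0]/4.5+100,p[1]/4.5+150)
c=[plane(K,W,f(p),28) for p in [(370,157),(480,90),(657,352),(560,410)]]
for q in c:print(q.round(1))
m=np.mean(c,0);print('ctr',m, 'len',[np.linalg.norm(c[i]-c[(i+1)%4]).round(1) for i in range(4)])
for i,j in((0,3),(1,2)):
    v=c[i]-c[j];print('long yaw of y',np.degrees(np.arctan2(-v[0],v[1])))
for p in [(462,305),(565,250),(515,285),(478,318)]:print('handle',plane(K,W,f(p),52).round(1))
for p in [(333,320),(300,265),(250,247),(200,265)]:print('bottle base',plane(K,W,f(p),3).round(1))
b=d2=cv2.imread("pics/d9.png");cv2.imwrite("pics/d9z.png",cv2.resize(b[70:190,190:340],None,fx=5,fy=5))
E
```

```text
[ 402.  -335.1   28. ]
[ 440.3 -311.    28. ]
[ 504.  -409.1   28. ]
[ 468.1 -432.3   28. ]
ctr [ 453.6078648  -371.86494663   28.        ] len [np.float64(45.3), np.float64(116.9), np.float64(42.7), np.float64(117.6)]
long yaw of y 34.20159816182497
long yaw of y 32.96561585516483
handle [ 434.8 -380.9   52. ]
handle [ 469.8 -361.    52. ]
handle [ 452.9 -373.6   52. ]
handle [ 440.2 -385.7   52. ]
bottle base [ 381.3 -405.9    3. ]
bottle base [ 370.2 -383.7    3. ]
bottle base [ 352.3 -376.6    3. ]
bottle base [ 333.6 -383.7    3. ]
```

>>> send_rows(
  commands=[
    [[-0.02,0,0,7.1,0.06],[-0.01,0,0,7.1,0.06],[0,0,0,7.1,0.06],[0,0,0,7.1,0.06],[0,0,0,7.1,0.06],[0,0,0,7.1,0.06],[0,0,0,7.1,0.06],[0,0,0,4,0.06]],
  ],
)

```text
time: 14.47
tool_pos: [480.4, -299.7, 317.4]
tcp_rot: [0.838, 1.501, -0.067]
contact_force: [-0.2, -0.1, -0.6]
grip_width: 60.2
```

```bash
python3 st.py; python3 - <<'E'
from h import *
im,K,W=cap("wrist","w11.png");np.savez("w11.npz",K=K,W=W)
im,K,W=cap("side","d11.png");np.savez("d11.npz",K=K,W=W)
cv2.imwrite("pics/d11z.png",cv2.resize(im[60:180,190:340],None,fx=5,fy=5))
E
```

```text
[[ 6.990000e-02  7.850000e-01  6.155000e-01  4.804011e+02]
 [-4.700000e-03  6.172000e-01 -7.868000e-01 -2.997488e+02]
 [-9.975000e-01  5.210000e-02  4.680000e-02  3.173793e+02]]
[-0.2 -0.1 -0.6] 60.2 14.47 [-0.717  0.332  1.293  0.043  1.461  0.185]
```

View pics/w11.png

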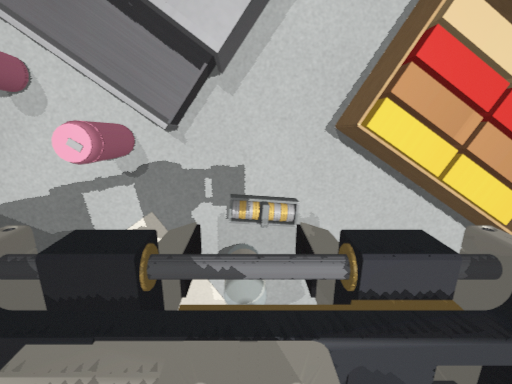

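View pics/d11z.png

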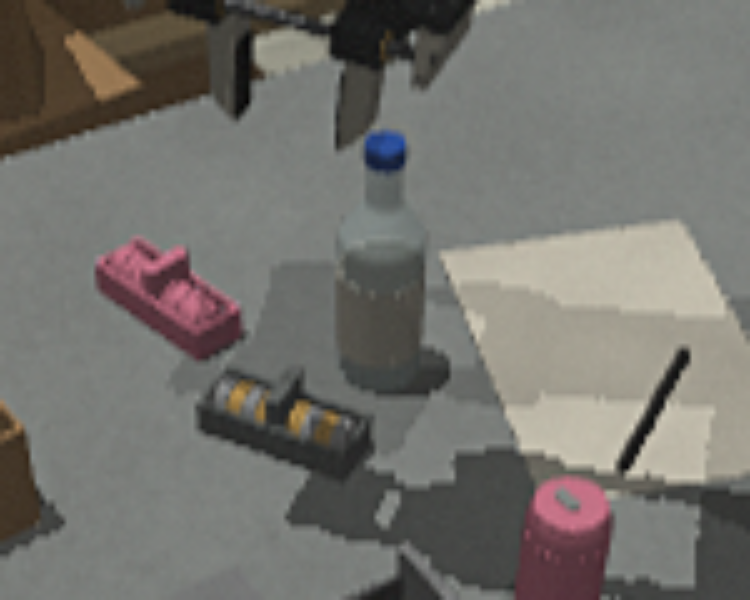

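```bash
python3 - <<'E'
from h import *
im=cv2.imread("pics/w11.png");cv2.imwrite("pics/w11z.png",cv2.resize(im[185:235,210:320],None,fx=7,fy=7,interpolation=cv2.INTER_CUBIC))
E
```

```text
(no output)
```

View pics/w11z.png

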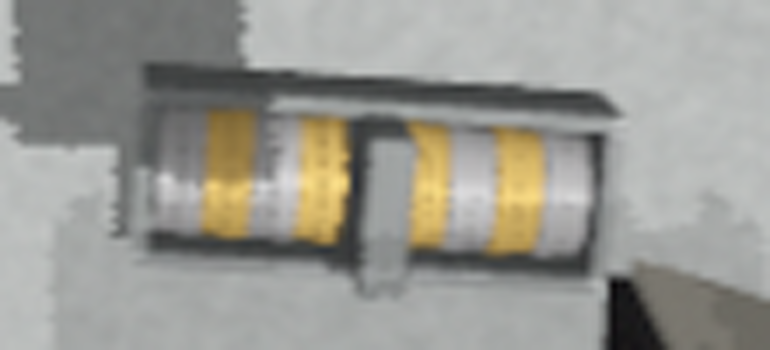

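```bash
python3 - <<'E'
from h import *
a=np.load("w10.npz");b=np.load("w11.npz");K=a['K']
f=lambda p:(p[0]/4.5+100,p[1]/4.5+150);g=lambda p:(p[0]/7+210,p[1]/7+185)
print(tri([ray(K,a['W'],f((515,283))),ray(K,b['W'],g((388,213)))]),plane(K,b['W'],g((388,213)),52),plane(K,a['W'],f((515,283)),52))
c=[plane(K,b['W'],g(p),28) for p in [(148,98),(608,118),(602,272),(146,255)]]
for q in c:print(q.round(1))
print(np.mean(c,0))
for i,j in((0,1),(3,2)):
    v=c[i]-c[j];print('yaw',np.degrees(np.arctan2(-v[0],v[1])))
T,o=tool();z=T[:3,2];print('jaw yaw',np.degrees(np.arctan2(z[0],-z[1])))
t=np.array([453.,-373,T[2,3]]);print('tool-frame delta',T[:3,:3].T@(t-T[:3,3]))
E
```

```text
(array([ 452.33894619, -375.31976855,   46.90613718]), [np.float64(0.5786937902179422), np.float64(0.5786937902180695)]) [ 452.89900302 -374.39404472   52.        ] [ 452.89040899 -372.92110762   52.        ]
[ 435.9 -316.    28. ]
[ 500.8 -409.2   28. ]
[ 469.4 -434.    28. ]
[ 403.6 -339.9   28. ]
[ 452.42378138 -374.78100701   28.        ]
yaw 34.87172695222135
yaw 34.96203519605979
jaw yaw 38.304023262050066
tool-frame delta [ -1.57426469 -66.89786054  40.47498749]
```

>>> send_rows(
  commands=[
    [[0,-0.025,0.009,4,0.06],[0,-0.03,0.011,0,0.06],[0.01,-0.03,0.01,0,0.06],[0.03,-0.003,0.001,0,0.06],[0.03,0,0,0,0.06],[0.03,0,0,0,0.06],[0.03,0,0,0,0.06],[0.03,0,0,0,0.06],[0,0,0,0,0.06]],
  ],
)

```text
time: 15.32
tool_pos: [438.0, -380.2, 149.7]
tcp_rot: [0.776, 1.496, -0.135]
contact_force: [-0.7, 1.2, -0.8]
grip_width: 60.2
```

```bash
cat >> h.py <<'E'
def delta(t):
    T,o=tool();t=np.array(t,float);return (T[:3,:3].T@(t-T[:3,3])).round(1)
E
python3 st.py; python3 - <<'E'
from h import *
T,o=tool();print(delta([452.5,-374,31]));im,K,W=cap("wrist","w12.png");np.savez("w12.npz",K=K,W=W)
print(proj(K,W,[452.5,-374,52]))
z=T[:3,2];print('jaw yaw',np.degrees(np.arctan2(z[0],-z[1])))
E
```

```text
[[ 7.390000e-02  7.884000e-01  6.107000e-01  4.379900e+02]
 [-1.000000e-02  6.130000e-01 -7.901000e-01 -3.801663e+02]
 [-9.972000e-01  5.220000e-02  5.320000e-02  1.496661e+02]]
[-0.7  1.2 -0.8] 60.2 15.32 [-0.875  0.477  1.539  0.057  1.071  0.01 ]
[119.3   9.   -2.3]
[[245.90801042 185.59925381]]
jaw yaw 37.70471605883181
```

View pics/w12.png

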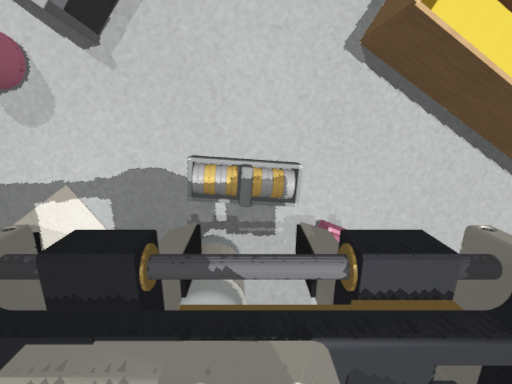

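>>> send_rows(
  commands=[
    [[0.025,0.003,-0.001,3.5,0.06],[0.03,0.001,-0.001,0,0.06],[0.025,0.001,0,0,0.06],[0.012,0.001,0,0,0.06],[0.003,0,0,0,0.06],[0,0,0,0,0.06]],
  ],
)

```text
time: 15.87
tool_pos: [456.6, -383.3, 68.5]
tcp_rot: [0.65, 1.476, -0.305]
contact_force: [0.7, 0.6, 0.7]
grip_width: 60.2
```

```bash
python3 st.py; python3 - <<'E'
from h import *
T,o=tool();print(delta([452.5,-374,31]));im,K,W=cap("wrist","w13.png");np.savez("w13.npz",K=K,W=W)
print(proj(K,W,[452.5,-374,52]))
z=T[:3,2];print('jaw yaw',np.degrees(np.arctan2(z[0],-z[1])))
E
```

```text
[[ 9.000000e-02  8.135000e-01  5.746000e-01  4.566387e+02]
 [-2.830000e-02  5.788000e-01 -8.150000e-01 -3.833358e+02]
 [-9.955000e-01  5.710000e-02  7.510000e-02  6.850450e+01]]
[0.7 0.6 0.7] 60.2 15.87 [-0.853  0.59   1.601  0.064  0.871  0.062]
[ 36.7  -0.1 -12.8]
[[230.33260252 227.39175209]]
jaw yaw 35.183913662176764
```

View pics/w13.png

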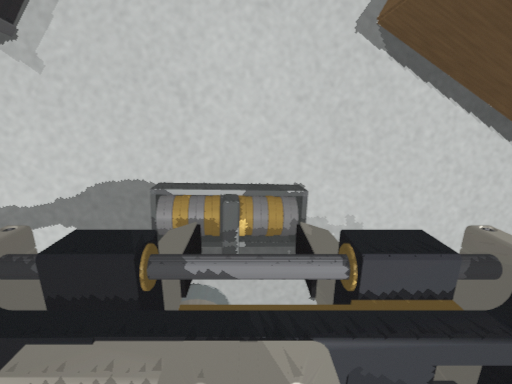

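>>> send_rows(
  commands=[
    [[-0.003,0,-0.004,0,0.06],[-0.003,0,-0.004,0,0.06],[-0.003,0,-0.004,0,0.06],[-0.003,0,0,0,0.06],[-0.003,0,0,0,0.06],[-0.003,0,0,0,0.06],[-0.003,0,0,0,0.06],[-0.003,0,0,0,0.06],[-0.003,0,0,0,0.06],[-0.003,0,0,0,0.06]],
  ],
)

```text
time: 16.75
tool_pos: [448.1, -374.5, 109.0]
tcp_rot: [0.582, 1.465, -0.37]
contact_force: [0.4, 0.3, 0.1]
grip_width: 60.1
```

```bash
python3 st.py; python3 - <<'E'
from h import *
for i in range(3): cap("side")
E
python3 st.py
```

```text
[[ 9.870000e-02  8.116000e-01  5.758000e-01  4.481425e+02]
 [-3.830000e-02  5.813000e-01 -8.128000e-01 -3.745003e+02]
 [-9.944000e-01  5.820000e-02  8.850000e-02  1.089903e+02]]
[0.4 0.3 0.1] 60.1 16.75 [-0.854  0.512  1.611  0.062  0.925  0.063]
[[ 9.890000e-02  8.116000e-01  5.757000e-01  4.482189e+02]
 [-3.860000e-02  5.813000e-01 -8.128000e-01 -3.745829e+02]
 [-9.943000e-01  5.820000e-02  8.880000e-02  1.088636e+02]]
[-0.6 -0.5  0.1] 60.2 16.9 [-0.854  0.513  1.611  0.062  0.925  0.063]
```

>>> send_rows(
  commands=[
    [[-0.041,0,0,0,0.06],[-0.041,0,0,0,0.06],[-0.041,0,0,0,0.06],[-0.041,0,0,0,0.06]],
  ],
)

```text
time: 17.23
tool_pos: [428.5, -364.4, 264.9]
tcp_rot: [0.729, 1.487, -0.224]
contact_force: [0.9, -0.6, 0.9]
grip_width: 60.3
```

```bash
python3 st.py
```

```text
[[ 8.150000e-02  8.125000e-01  5.773000e-01  4.284741e+02]
 [-1.850000e-02  5.803000e-01 -8.142000e-01 -3.643699e+02]
 [-9.965000e-01  5.570000e-02  6.240000e-02  2.649037e+02]]
[ 0.9 -0.6  0.9] 60.3 17.23 [-0.87   0.342  1.42   0.052  1.313  0.071]
```

>>> send_rows(
  commands=[
    [[0,0,0,0,0.06]],
  ],
)

```text
time: 17.32
tool_pos: [430.1, -366.6, 273.3]
tcp_rot: [0.642, 1.476, -0.31]
contact_force: [1.0, -1.1, 1.2]
grip_width: 60.0
```

```bash
python3 st.py
```

```text
[[ 9.030000e-02  8.121000e-01  5.765000e-01  4.301490e+02]
 [-2.890000e-02  5.808000e-01 -8.135000e-01 -3.666242e+02]
 [-9.955000e-01  5.680000e-02  7.600000e-02  2.732884e+02]]
[ 1.  -1.1  1.2] 60.0 17.32 [-0.87   0.334  1.409  0.052  1.318  0.071]
```

>>> send_rows(
  commands=[
    [[0.035,0,0,0,0.06]],
  ],
)

```text
time: 17.4
tool_pos: [435.7, -370.6, 246.1]
tcp_rot: [0.565, 1.462, -0.387]
contact_force: [0.4, -0.5, -0.9]
grip_width: 59.9
```

```bash
python3 st.py;python3 - <<'E'
from h import *
for i in range(2): cap("side")
E
python3 st.py
```

```text
[[ 1.007000e-01  8.116000e-01  5.755000e-01  4.357205e+02]
 [-4.110000e-02  5.813000e-01 -8.126000e-01 -3.706440e+02]
 [-9.941000e-01  5.820000e-02  9.190000e-02  2.461391e+02]]
[ 0.4 -0.5 -0.9] 59.9 17.4 [-0.867  0.355  1.455  0.053  1.235  0.07 ]
[[ 8.670000e-02  8.122000e-01  5.768000e-01  4.322468e+02]
 [-2.480000e-02  5.806000e-01 -8.138000e-01 -3.663728e+02]
 [-9.959000e-01  5.620000e-02  7.050000e-02  2.354349e+02]]
[-2.   1.3 -1. ] 59.9 17.5 [-0.867  0.365  1.469  0.053  1.233  0.07 ]
```

>>> send_rows(
  commands=[
    [[-0.04,0,0,0,0.06],[0.035,0,0,0,0.06]],
  ],
)

```text
time: 17.67
tool_pos: [432.0, -366.5, 245.6]
tcp_rot: [0.674, 1.48, -0.278]
contact_force: [2.4, -2.3, 2.4]
grip_width: 59.9
```

```bash
cat > settle.py <<'E'
from h import *
for i in range(2): cap("side")
T,o=tool();print(T[:3,0].round(4),T[:3,3].round(1),round(o['time'],2))
E
python3 settle.py
```

```text
[ 0.0692 -0.0044 -0.9976] [ 427.2 -360.9  230. ] 17.77
```

>>> send_rows(
  commands=[
    [[-0.041,0,0,0,0.06],[0.04,0,0,0,0.06]],
  ],
)

```text
time: 17.93
tool_pos: [427.2, -361.4, 241.5]
tcp_rot: [0.904, 1.502, -0.049]
contact_force: [1.6, -3.3, 1.2]
grip_width: 60.0
```

```bash
python3 settle.py
```

```text
[ 0.0512  0.0165 -0.9986] [ 422.4 -355.7  226.2] 18.03
```

>>> send_rows(
  commands=[
    [[-0.041,0,0,0,0.06],[0.041,0,0,0,0.06]],
  ],
)

```text
time: 18.2
tool_pos: [422.7, -356.7, 238.3]
tcp_rot: [1.27, 1.517, 0.317]
contact_force: [3.0, -2.0, 1.8]
grip_width: 59.9
```

```bash
python3 settle.py; python3 -c "
from h import *
print(delta([452.5,-374,31]))"; python3 st.py
```

```text
[ 0.0334  0.0373 -0.9987] [ 417.6 -350.5  222.8] 18.3
[191.9   5.5  41.5]
[[ 3.340000e-02  8.145000e-01  5.793000e-01  4.176418e+02]
 [ 3.730000e-02  5.782000e-01 -8.151000e-01 -3.505223e+02]
 [-9.987000e-01  4.880000e-02 -1.110000e-02  2.228394e+02]]
[-0.4  0.8 -2.3] 60.0 18.3 [-0.868  0.382  1.476  0.052  1.291  0.071]
```

>>> send_rows(
  commands=[
    [[0.03,0.001,0.012,0,0.06],[0.035,0.001,0.012,0,0.06],[0.035,0.001,0.012,0,0.06],[0.03,0.001,0.006,0,0.06]],
  ],
)

```text
time: 18.63
tool_pos: [452.0, -380.4, 98.2]
tcp_rot: [1.628, 1.521, 0.676]
contact_force: [-0.4, -0.2, -0.6]
grip_width: 59.7
```

```bash
python3 settle.py; python3 -c "
from h import *
print(delta([452.5,-374,31]))"; python3 st.py;python3 - <<'E'
from h import *
im,K,W=cap("wrist","w14.png");np.savez("w14.npz",K=K,W=W)
print(proj(K,W,[452.5,-374,52]))
E
```

```text
[ 0.0323  0.0384 -0.9987] [ 450.  -377.8   94.9] 18.73
[64.   1.2 -0.9]
[[ 3.230000e-02  8.142000e-01  5.797000e-01  4.499631e+02]
 [ 3.840000e-02  5.785000e-01 -8.147000e-01 -3.778437e+02]
 [-9.987000e-01  4.860000e-02 -1.260000e-02  9.485790e+01]]
[-0.2  1.1 -0.4] 60.0 18.73 [-0.856  0.584  1.518  0.057  1.047  0.068]
[[245.39646567 212.4772885 ]]
```

View pics/w14.png

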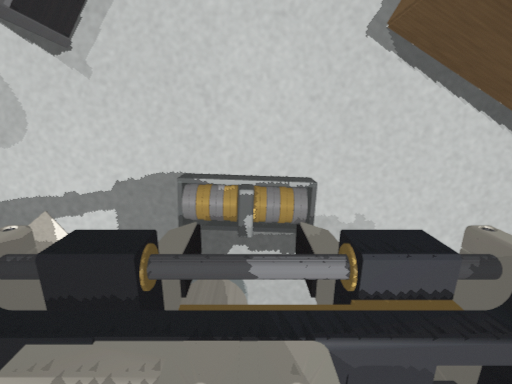

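>>> send_rows(
  commands=[
    [[0.028,0,0,0.5,0.05],[0.028,0,0,0,0.05]],
  ],
)

```text
time: 18.95
tool_pos: [456.3, -381.1, 50.8]
tcp_rot: [1.458, 1.52, 0.497]
contact_force: [0.4, 0.7, 0.1]
grip_width: 51.9
```

```bash
python3 settle.py; python3 -c "
from h import *
print(delta([452.5,-374,31]))"; python3 st.py
```

```text
[ 0.0403  0.0295 -0.9988] [ 454.8 -379.3   48. ] 19.05
[17.   0.3 -5.7]
[[ 4.030000e-02  8.187000e-01  5.728000e-01  4.548171e+02]
 [ 2.950000e-02  5.720000e-01 -8.197000e-01 -3.792992e+02]
 [-9.988000e-01  5.000000e-02 -1.100000e-03  4.795740e+01]]
[ 0.3 -0.5 -0.5] 50.5 19.05 [-0.851  0.646  1.556  0.062  0.936  0.073]
```

>>> send_rows(
  commands=[
    [[0.01,0,-0.005,0,0.05],[0.008,0,-0.001,0,0.05]],
  ],
)

```text
time: 19.22
tool_pos: [453.8, -375.9, 36.1]
tcp_rot: [1.466, 1.52, 0.505]
contact_force: [0.5, 0.0, -0.7]
grip_width: 50.4
```

```bash
python3 settle.py; python3 -c "
from h import *
print(delta([452.5,-374,31]))"; python3 st.py
```

```text
[ 0.0452  0.024  -0.9987] [ 454.1 -376.4   35.8] 19.32
[ 4.7 -0.2 -2.9]
[[ 4.520000e-02  8.184000e-01  5.728000e-01  4.541368e+02]
 [ 2.400000e-02  5.724000e-01 -8.196000e-01 -3.763959e+02]
 [-9.987000e-01  5.080000e-02  6.200000e-03  3.575790e+01]]
[-0.4  0.7  0.2] 50.1 19.32 [-0.849  0.656  1.58   0.064  0.895  0.072]
```

>>> send_rows(
  commands=[
    [[0.004,0,-0.002,0,0.045],[0.001,0,-0.001,0,0.03],[0.001,0,0,0,0.01],[0.001,0,0,0,0.005],[0.001,0,0,0,0.005],[0.0005,0,0,0,0.005]],
  ],
)

```text
time: 19.82
tool_pos: [454.4, -375.6, 32.7]
tcp_rot: [1.326, 1.517, 0.366]
contact_force: [-2.8, 3.8, 3.4]
grip_width: 16.6
```

```bash
python3 settle.py; python3 st.py
```

```text
[ 0.0493  0.0199 -0.9986] [ 454.2 -375.2   32.5] 19.92
[[ 4.930000e-02  8.183000e-01  5.727000e-01  4.541675e+02]
 [ 1.990000e-02  5.725000e-01 -8.197000e-01 -3.752216e+02]
 [-9.986000e-01  5.180000e-02  1.190000e-02  3.248200e+01]]
[-2.4  3.1  4.3] 11.7 19.92 [-0.848  0.657  1.59   0.065  0.879  0.071]
```

>>> send_rows(
  commands=[
    [[-0.01,0,0,0,0.005],[-0.025,0,0,0,0.005],[-0.035,0,0,5,0.005],[-0.035,0,0,6.8,0.005],[-0.02,0,0,6.8,0.005],[0,0,0,6.8,0.005],[0,0,0,6.8,0.005]],
  ],
)

```text
time: 20.5
tool_pos: [446.0, -377.0, 160.8]
tcp_rot: [2.067, 1.521, 0.523]
contact_force: [-0.6, 0.0, -5.8]
grip_width: 11.9
```

```bash
python3 settle.py; python3 -c "
from h import *
print(delta([514.5,-50.8,160]))
im,K,W=cap('side','d15.png');cv2.imwrite('pics/d15z.png',cv2.resize(im[60:220,170:370],None,fx=4,fy=3.7))
"; python3 st.py
```

```text
[ 0.0427  0.0251 -0.9988] [ 446.  -377.   160.2] 20.6
[  11.4   78.5 -323.7]
[[ 4.160000e-02  9.985000e-01  3.690000e-02  4.457266e+02]
 [ 2.640000e-02  3.580000e-02 -9.990000e-01 -3.765706e+02]
 [-9.988000e-01  4.250000e-02 -2.490000e-02  1.594051e+02]]
[ 0.2  0.2 -4.3] 11.8 20.65 [-0.86   0.499  1.471  0.053  1.165  0.654]
```

View pics/d15z.png

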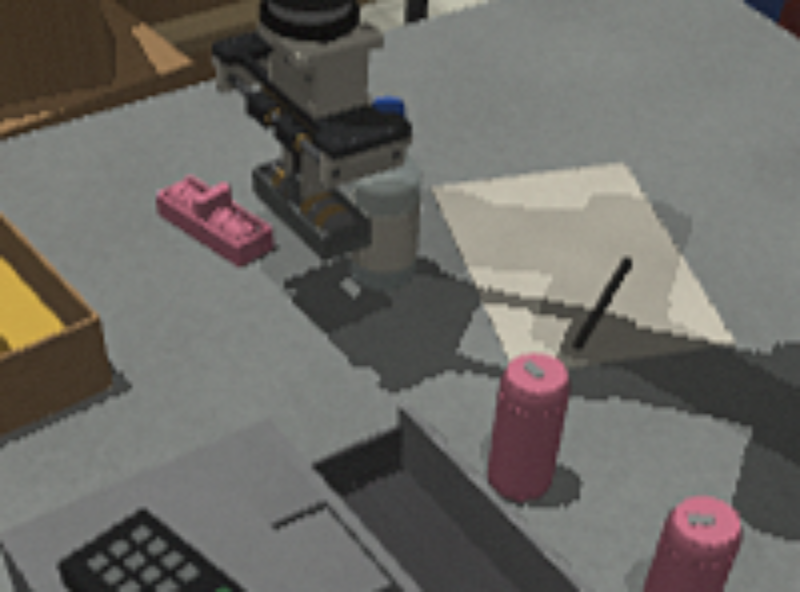

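>>> send_rows(
  commands=[
    [[0,0.006,-0.02,0,0.005],[0,0.01,-0.035,0,0.005],[0,0.01,-0.036,0,0.005],[0,0.01,-0.036,0,0.005],[0,0.01,-0.036,0,0.005],[0,0.009,-0.036,0,0.005],[0,0.008,-0.036,0,0.005],[0,0.008,-0.036,0,0.005],[0,0.006,-0.025,0,0.005]],
  ],
)

```text
time: 21.4
tool_pos: [504.1, -70.4, 162.7]
tcp_rot: [2.281, 1.528, 0.777]
contact_force: [0.4, -0.1, -5.6]
grip_width: 11.9
```

```bash
python3 settle.py; python3 -c "
from h import *
print(delta([514.5,-50.8,160]))
im,K,W=cap('wrist','w15.png');np.savez('w15.npz',K=K,W=W)
im,K,W=cap('side','d16.png');cv2.imwrite('pics/d16z.png',cv2.resize(im[120:300,150:370],None,fx=3.6,fy=3.3))
"; python3 st.py
```

```text
[ 0.0302  0.0305 -0.9991] [504.3 -69.3 162.7] 21.5
[  3.6  11.4 -17.6]
[[ 3.080000e-02  9.973000e-01  6.640000e-02  5.044271e+02]
 [ 2.840000e-02  6.550000e-02 -9.974000e-01 -7.282230e+01]
 [-9.991000e-01  3.260000e-02 -2.630000e-02  1.627598e+02]]
[-0.8 -0.7 -4.5] 11.8 21.6 [-0.317  0.363  1.685  0.042  1.074  1.168]
```

View pics/w15.png

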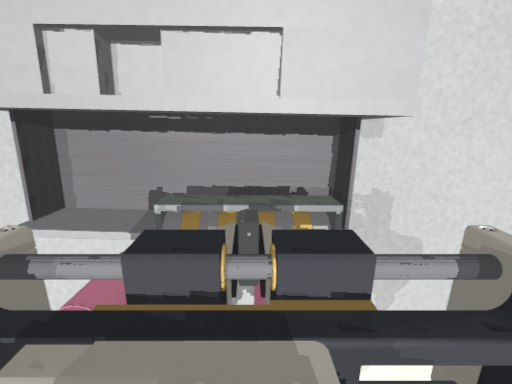

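View pics/d16z.png

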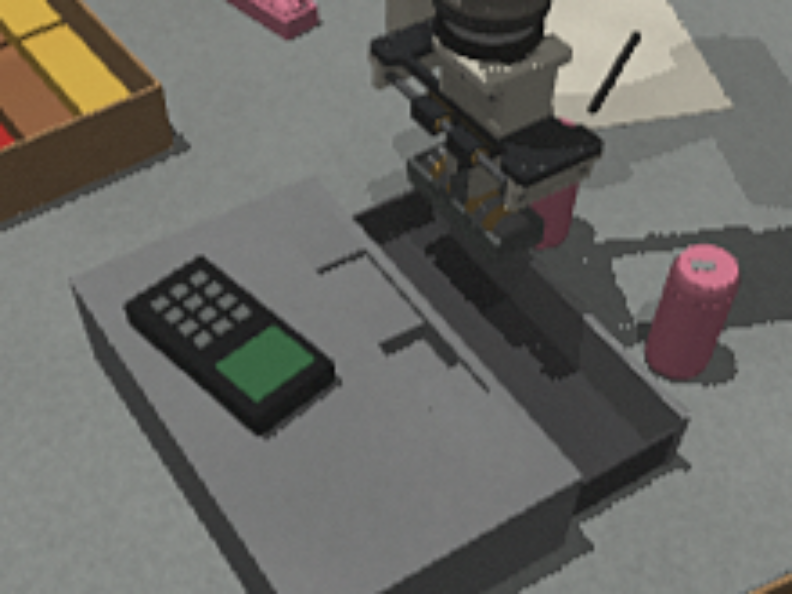

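```bash
python3 -c "
from h import *
d=np.load('w15.npz');K=d['K'];W=d['W']
for p,z in [((100,212),12),((100,212),84),((100,237),84),((100,237),12),((250,113),120),((352,118),62),((343,215),62),((23,112),62),((22,222),62)]: print(p,z,plane(K,W,p,z).round(1))
print(delta([514.5,-42,160]))
im=cv2.imread('pics/w15.png');cv2.imwrite('pics/w15z.png',cv2.resize(im[90:250,0:380],None,fx=2.1,fy=3))
"
```

```text
(100, 212) 12 [459.4 112.6  12. ]
(100, 212) 84 [485.9  70.3  84. ]
(100, 237) 84 [460.6  71.9  84. ]
(100, 237) 12 [426.4 114.7  12. ]
(250, 113) 120 [582.9 -64.5 120. ]
(352, 118) 62 [ 587.7 -156.4   62. ]
(343, 215) 62 [ 494.6 -162.7   62. ]
(23, 112) 62 [571.5 150.7  62. ]
(22, 222) 62 [460.1 166.5  62. ]
[  3.9  12.  -30. ]
```

View pics/w15z.png

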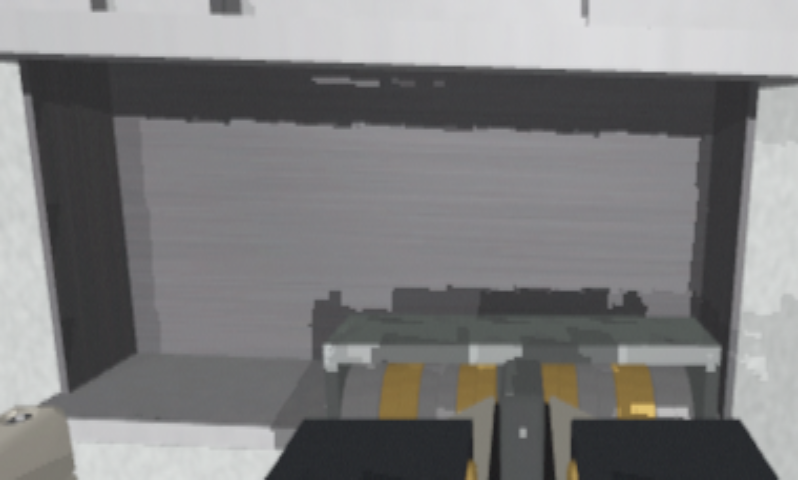

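>>> send_rows(
  commands=[
    [[0,0.008,-0.02,1,0.005],[0.015,0.005,-0.012,0,0.005],[0.03,0,0,0,0.005],[0.025,0,0,0,0.005]],
  ],
)

```text
time: 21.93
tool_pos: [522.1, -42.8, 96.6]
tcp_rot: [2.026, 1.523, 0.508]
contact_force: [-1.0, 0.2, -3.8]
grip_width: 11.6
```

```bash
python3 settle.py; python3 -c "
from h import *
print(delta([514.5,-42,44.5]))
";python3 st.py
```

```text
[ 0.0335  0.0256 -0.9991] [519.3 -42.4  94. ] 22.03
[49.3 -6.5  0.5]
[[ 3.350000e-02  9.981000e-01  5.120000e-02  5.193107e+02]
 [ 2.560000e-02  5.030000e-02 -9.984000e-01 -4.244510e+01]
 [-9.991000e-01  3.470000e-02 -2.390000e-02  9.399030e+01]]
[-1.   0.4 -4.5] 11.7 22.03 [-0.249  0.467  1.741  0.042  0.908  1.245]
```

>>> send_rows(
  commands=[
    [[0.02,-0.005,0,0,0.005],[0.018,-0.003,0,0,0.005]],
  ],
)

```text
time: 22.2
tool_pos: [515.7, -44.8, 58.7]
tcp_rot: [2.049, 1.524, 0.53]
contact_force: [-0.3, 0.3, -5.8]
grip_width: 11.7
```

```bash
python3 settle.py; python3 -c "
from h import *
print(delta([514.5,-42,44.5]))
im,K,W=cap('side','d17.png');cv2.imwrite('pics/d17z.png',cv2.resize(im[120:300,150:370],None,fx=3.6,fy=3.3))
im,K,W=cap('scene','s17.png');cv2.imwrite('pics/s17z.png',cv2.resize(im[120:270,180:360],None,fx=4,fy=3.9))
";python3 st.py
```

```text
[ 0.0368  0.0244 -0.999 ] [514.7 -44.5  57.6] 22.3
[13.2 -0.6 -2.2]
[[ 4.180000e-02  9.978000e-01  5.100000e-02  5.168052e+02]
 [ 2.330000e-02  5.010000e-02 -9.985000e-01 -4.458980e+01]
 [-9.989000e-01  4.290000e-02 -2.120000e-02  5.986070e+01]]
[ 0.7 -0.7 -3.8] 11.6 22.4 [-0.254  0.511  1.786  0.046  0.81   1.235]
```

View pics/d17z.png

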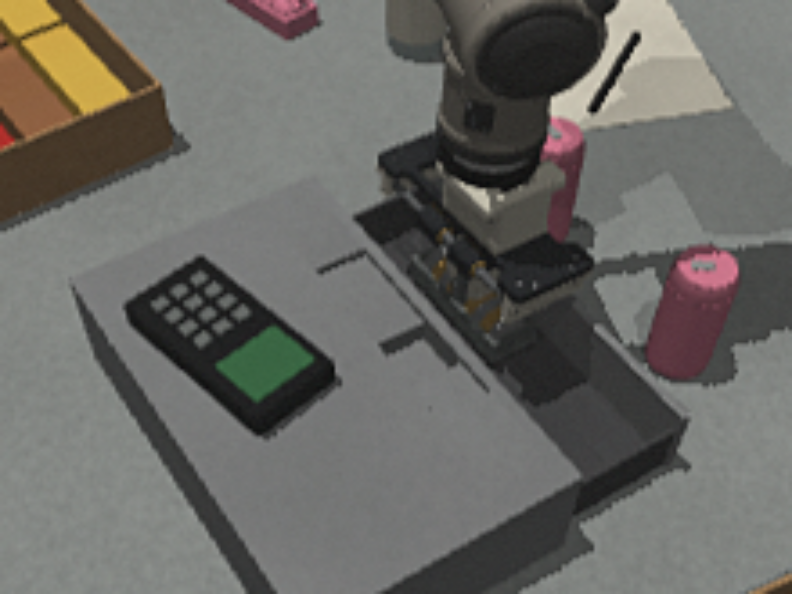

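View pics/s17z.png

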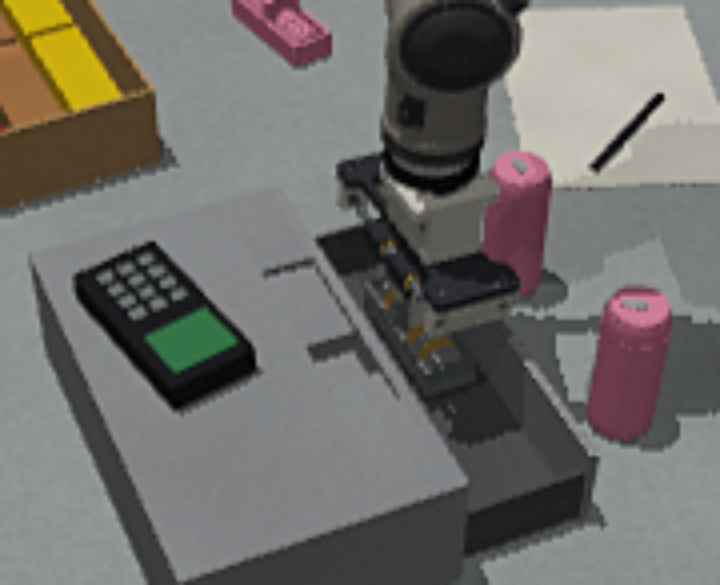

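Rack hangs inside the drawer, clear of face and plate. Lower gently.

>>> send_rows(
  commands=[
    [[0.008,-0.001,0,0,0.005],[0.004,0,0,0,0.005],[0.002,0,0,0,0.005]],
  ],
)

```text
time: 22.65
tool_pos: [519.7, -45.9, 49.4]
tcp_rot: [1.92, 1.516, 0.4]
contact_force: [0.0, 0.0, -4.6]
grip_width: 11.8
```

```bash
python3 settle.py;python3 st.py
```

```text
[ 0.0488  0.0215 -0.9986] [519.3 -45.7  49.1] 22.75
[[ 4.880000e-02  9.975000e-01  5.100000e-02  5.192781e+02]
 [ 2.150000e-02  5.000000e-02 -9.985000e-01 -4.571450e+01]
 [-9.986000e-01  4.980000e-02 -1.900000e-02  4.910530e+01]]
[ 0.1 -0.9 -4.7] 11.6 22.75 [-0.255  0.529  1.794  0.047  0.777  1.232]
```

>>> send_rows(
  commands=[
    [[0.003,-0.001,0,0,0.005],[0.002,0,0,0,0.005]],
  ],
)

```text
time: 22.92
tool_pos: [519.0, -45.4, 44.8]
tcp_rot: [1.924, 1.516, 0.404]
contact_force: [-3.2, 5.5, 7.2]
grip_width: 11.7
```

>>> send_rows(
  commands=[
    [[0.0015,-0.0005,0,0,0.005],[0.0015,0,0,0,0.005]],
  ],
)

```text
time: 23.08
tool_pos: [520.5, -45.0, 44.4]
tcp_rot: [1.882, 1.512, 0.363]
contact_force: [-3.0, 1.4, 11.6]
grip_width: 11.6
```

```bash
python3 st.py
```

```text
[[ 5.530000e-02  9.971000e-01  5.200000e-02  5.204874e+02]
 [ 2.100000e-02  5.090000e-02 -9.985000e-01 -4.501400e+01]
 [-9.982000e-01  5.630000e-02 -1.810000e-02  4.437430e+01]]
[-3.   1.4 11.6] 11.6 23.08 [-0.254  0.535  1.801  0.05   0.758  1.23 ]
```

>>> send_rows(
  commands=[
    [[0,0,0,0,0.02],[0,0,0,0,0.03],[0,0,0,0,0.04],[0,0,0,0,0.04]],
  ],
)

```text
time: 23.42
tool_pos: [522.9, -45.4, 46.7]
tcp_rot: [1.822, 1.506, 0.303]
contact_force: [-0.2, 0.6, 0.3]
grip_width: 34.0
```

>>> send_rows(
  commands=[
    [[-0.015,0,0,0,0.04],[-0.03,0,0,0,0.04],[-0.04,0,0,0,0.04],[-0.04,0,0,0,0.04],[-0.04,0,0,0,0.0]],
  ],
)

```text
time: 23.83
tool_pos: [507.6, -47.7, 207.8]
tcp_rot: [2.057, 1.523, 0.538]
contact_force: [1.0, -0.6, -0.3]
grip_width: 36.9
```

```bash
python3 settle.py;python3 st.py;python3 - <<'E'
from h import *
im,K,W=cap('wrist','w18.png');np.savez('w18.npz',K=K,W=W)
im,K,W=cap('side','d18.png');cv2.imwrite('pics/d18z.png',cv2.resize(im[120:300,150:370],None,fx=3.6,fy=3.3))
E
```

```text
[ 0.0551  0.0206 -0.9983] [511.7 -48.8 213.2] 23.93
[[ 5.510000e-02  9.971000e-01  5.230000e-02  5.116896e+02]
 [ 2.060000e-02  5.120000e-02 -9.985000e-01 -4.880090e+01]
 [-9.983000e-01  5.610000e-02 -1.780000e-02  2.132341e+02]]
[ 0.8  0.8 -0.7] 29.8 23.93 [-0.266  0.304  1.621  0.037  1.169  1.239]
```

View pics/w18.png

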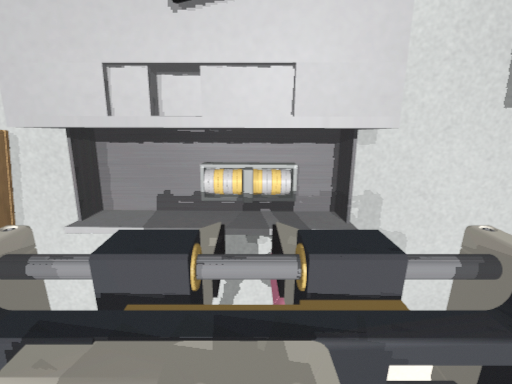

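View pics/d18z.png

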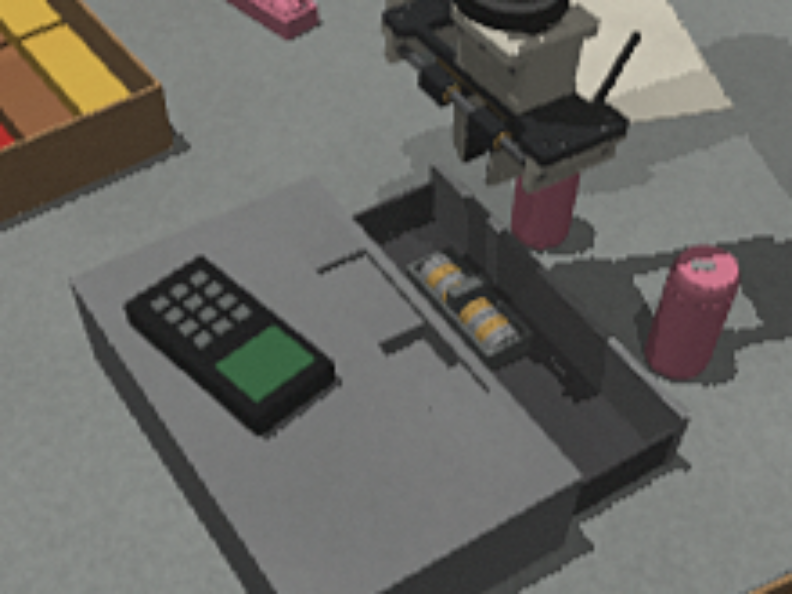

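>>> send_rows(
  commands=[
    [[0,-0.03,0,-7.1,0.0],[0,-0.03,0,-7.1,0.0],[0,-0.02,0,-7.1,0.0],[0,0,0,-7.1,0.0],[0,0,0,-7.1,0.0],[0,0,0,-7.1,0.0],[0,0,0,-7.1,0.0],[0,0,0,-7.1,0.0],[0,0,0,-7.1,0.0],[0,0,0,-7.1,0.0]],
  ],
)

```text
time: 24.87
tool_pos: [416.2, -57.5, 184.7]
tcp_rot: [1.529, 1.534, 1.263]
contact_force: [-0.7, 0.2, -0.2]
grip_width: 0.4
```

>>> send_rows(
  commands=[
    [[0,0,0,-7.1,0.0],[0,0,0,-7.1,0.0],[0,0,0,-4,0.0]],
  ],
)

```text
time: 25.12
tool_pos: [412.8, -56.4, 178.8]
tcp_rot: [1.517, 1.532, 1.577]
contact_force: [0.0, 0.1, 0.1]
grip_width: 0.5
```

```bash
python3 settle.py;python3 st.py;python3 -c "
from h import *
print(delta([426,-15,213]))
im,K,W=cap('wrist','w19.png');np.savez('w19.npz',K=K,W=W)"
```

```text
[-3.000e-04  3.930e-02 -9.992e-01] [412.8 -56.3 178.9] 25.22
[[-3.000000e-04 -5.420000e-02  9.985000e-01  4.128323e+02]
 [ 3.930000e-02  9.978000e-01  5.420000e-02 -5.634640e+01]
 [-9.992000e-01  3.930000e-02  1.800000e-03  1.789083e+02]]
[ 0.8  0.2 -0.5] 0.4 25.22 [-0.349  0.2    1.869  0.042  1.087 -0.423]
[-32.4  41.9  15.5]
```

View pics/w19.png

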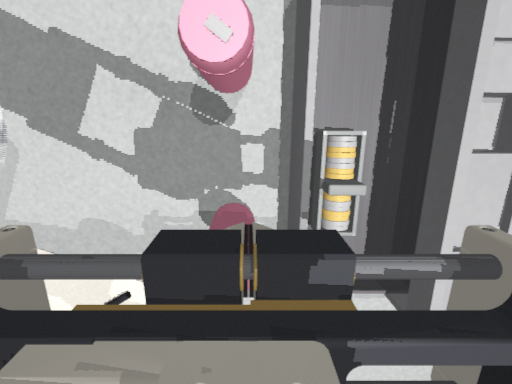

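```bash
python3 -c "
from h import *
d=np.load('w19.npz');K=d['K'];W=d['W']
print(plane(K,W,(217,32),140),plane(K,W,(232,225),140))
for p in [(283,180),(305,180),(318,60)]: print(plane(K,W,p,84))"
```

```text
[386.22572056  71.2297429  140.        ] [401.67860116 -62.93114094 140.        ]
[446.1958164 -35.3288571  84.       ]
[467.20501034 -34.1766685   84.        ]
[467.46821605  71.46367494  84.        ]
```

>>> send_rows(
  commands=[
    [[0,0.02,0.007,0,0.0],[0,0.018,0.006,0,0.0],[0,0.004,0,0,0.0]],
  ],
)

```text
time: 25.52
tool_pos: [423.5, -13.7, 178.7]
tcp_rot: [1.617, 1.531, 1.656]
contact_force: [-1.0, 0.3, -1.0]
grip_width: 0.6
```

```bash
python3 settle.py;python3 st.py
```

```text
[-0.004   0.0391 -0.9992] [422.9 -14.6 178.7] 25.62
[[-4.000000e-03 -4.100000e-02  9.992000e-01  4.228807e+02]
 [ 3.910000e-02  9.984000e-01  4.110000e-02 -1.461280e+01]
 [-9.992000e-01  3.920000e-02 -2.400000e-03  1.787094e+02]]
[ 0.3 -0.   0.2] 0.6 25.62 [-0.244  0.211  1.855  0.042  1.089 -0.305]
```

```bash
python3 -c "
from h import *
d=np.load('w2.npz');print(plane(d['K'],d['W'],(72,63),140), plane(d['K'],d['W'],(293,45),140))
"
```

```text
[ 400.48298418 -103.57035334  140.        ] [386.24248257  74.81933333 140.        ]
```

>>> send_rows(
  commands=[
    [[0.03,-0.002,0,0,0.0],[0.03,-0.001,0,0,0.0]],
  ],
)

```text
time: 25.78
tool_pos: [426.7, -17.1, 121.7]
tcp_rot: [1.307, 1.535, 1.348]
contact_force: [0.9, -0.1, -0.8]
grip_width: 0.6
```

```bash
python3 settle.py;python3 st.py
```

```text
[-0.0018  0.0379 -0.9993] [423.6 -16.4 119. ] 25.88
[[-1.800000e-03 -3.980000e-02  9.992000e-01  4.235929e+02]
 [ 3.790000e-02  9.985000e-01  3.980000e-02 -1.641170e+01]
 [-9.993000e-01  3.800000e-02 -3.000000e-04  1.189999e+02]]
[-0.6  0.2 -0.1] 0.0 25.88 [-0.248  0.296  1.938  0.046  0.92  -0.315]
```

>>> send_rows(
  commands=[
    [[0.028,-0.001,0,0,0.0],[0.022,-0.001,0,0,0.0]],
  ],
)

```text
time: 26.05
tool_pos: [426.6, -18.4, 72.0]
tcp_rot: [1.383, 1.534, 1.421]
contact_force: [0.3, 0.6, -0.9]
grip_width: 0.5
```

```bash
python3 settle.py;python3 st.py; python3 - <<'E'
from h import *
im,K,W=cap('scene','s20.png');cv2.imwrite('pics/s20z.png',cv2.resize(im[120:290,180:380],None,fx=3.9,fy=3.5))
E
```

```text
[ 0.0013  0.037  -0.9993] [425.5 -18.1  71.1] 26.15
[[ 1.300000e-03 -3.770000e-02  9.993000e-01  4.255224e+02]
 [ 3.700000e-02  9.986000e-01  3.770000e-02 -1.813140e+01]
 [-9.993000e-01  3.690000e-02  2.700000e-03  7.109440e+01]]
[0.1 0.4 0.6] 0.2 26.15 [-0.25   0.379  1.989  0.051  0.782 -0.325]
```

View pics/s20z.png

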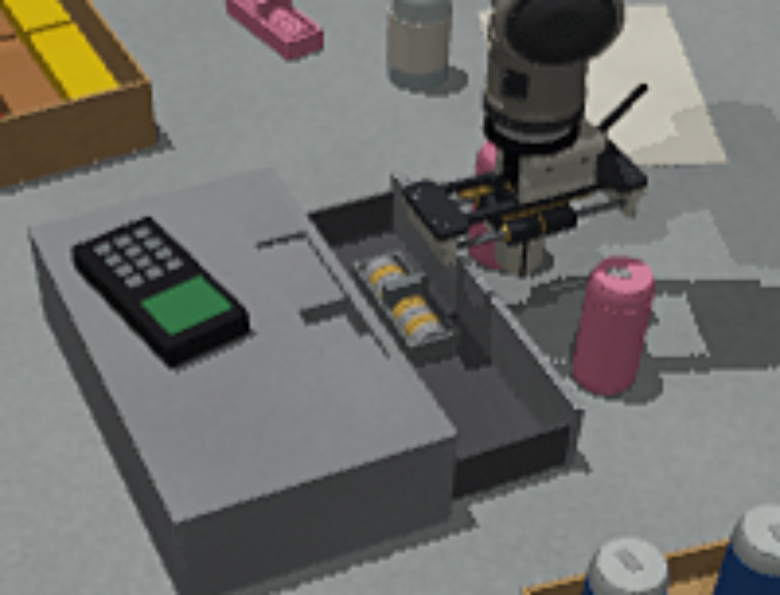

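>>> send_rows(
  commands=[
    [[0.003,0,0.008,0,0.0],[0.002,0,0.008,0,0.0],[0.001,0,0.008,0,0.0],[0.001,0,0.01,0,0.0],[0.001,0,0.012,0,0.0],[0.001,0,0.012,0,0.0]],
  ],
)

```text
time: 26.7
tool_pos: [487.8, -16.0, 70.2]
tcp_rot: [1.44, 1.535, 1.477]
contact_force: [-4.9, -0.3, 3.5]
grip_width: 0.4
```

```bash
python3 st.py
```

```text
[[ 3.40000e-03 -3.73000e-02  9.99300e-01  4.87792e+02]
 [ 3.59000e-02  9.98700e-01  3.72000e-02 -1.60435e+01]
 [-9.99300e-01  3.58000e-02  4.70000e-03  7.01564e+01]]
[-4.9 -0.3  3.5] 0.4 26.7 [-0.214  0.468  1.828  0.048  0.85  -0.283]
```

Pushing with ~5 N. Continue.

>>> send_rows(
  commands=[
    [[0.001,0,0.012,0,0.0],[0.001,0,0.012,0,0.0],[0.001,0,0.012,0,0.0],[0.001,0,0.01,0,0.0]],
  ],
)

```text
time: 27.03
tool_pos: [536.8, -13.6, 70.1]
tcp_rot: [1.523, 1.536, 1.562]
contact_force: [-14.0, -2.1, 7.3]
grip_width: 0.7
```

```bash
python3 st.py; python3 - <<'E'
from h import *
im,K,W=cap('scene','s21.png');cv2.imwrite('pics/s21z.png',cv2.resize(im[120:290,180:380],None,fx=3.9,fy=3.5))
E
```

```text
[[ 3.000000e-04 -3.910000e-02  9.992000e-01  5.368146e+02]
 [ 3.520000e-02  9.986000e-01  3.900000e-02 -1.357290e+01]
 [-9.994000e-01  3.520000e-02  1.700000e-03  7.010500e+01]]
[-14.   -2.1   7.3] 0.7 27.03 [-0.189  0.54   1.69   0.044  0.919 -0.254]
```

View pics/s21z.png

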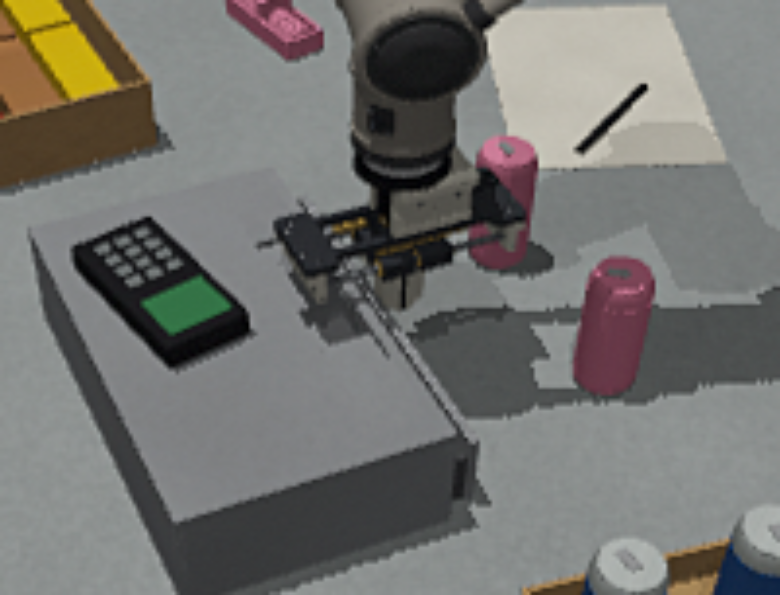

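>>> send_rows(
  commands=[
    [[0.001,0,0.008,0,0.0],[0.001,0,0.006,0,0.0]],
  ],
)

```text
time: 27.25
tool_pos: [548.2, -12.9, 69.5]
tcp_rot: [1.833, 1.534, 1.874]
contact_force: [-8.0, -1.3, 6.6]
grip_width: 0.7
```

>>> send_rows(
  commands=[
    [[0.001,0,0.004,0,0.0],[0.001,0,0.004,0,0.0]],
  ],
)

```text
time: 27.42
tool_pos: [555.8, -12.5, 69.3]
tcp_rot: [1.927, 1.534, 1.969]
contact_force: [-4.1, -0.7, 3.4]
grip_width: 0.6
```

```bash
python3 st.py
```

```text
[[-1.430000e-02 -4.150000e-02  9.990000e-01  5.558352e+02]
 [ 3.410000e-02  9.985000e-01  4.190000e-02 -1.245770e+01]
 [-9.993000e-01  3.470000e-02 -1.290000e-02  6.932020e+01]]
[-4.1 -0.7  3.4] 0.6 27.42 [-0.178  0.576  1.622  0.038  0.964 -0.242]
```

>>> send_rows(
  commands=[
    [[0.001,0,0.003,0,0.0],[0.0005,0,0.003,0,0.0]],
  ],
)

```text
time: 27.58
tool_pos: [560.0, -12.2, 69.1]
tcp_rot: [2.079, 1.531, 2.122]
contact_force: [-27.0, -4.5, 17.6]
grip_width: 0.5
```

>>> send_rows(
  commands=[
    [[0.0005,0,0.002,0,0.0],[0.0005,0,0.002,0,0.0]],
  ],
)

```text
time: 27.75
tool_pos: [559.3, -12.2, 69.3]
tcp_rot: [2.306, 1.525, 2.35]
contact_force: [-14.5, -2.6, 10.3]
grip_width: 0.4
```

```bash
python3 st.py
```

```text
[[-3.250000e-02 -4.340000e-02  9.985000e-01  5.592646e+02]
 [ 3.290000e-02  9.985000e-01  4.450000e-02 -1.224620e+01]
 [-9.989000e-01  3.430000e-02 -3.100000e-02  6.931380e+01]]
[-14.5  -2.6  10.3] 0.4 27.75 [-0.174  0.589  1.595  0.032  0.995 -0.236]
```

>>> send_rows(
  commands=[
    [[0,0,-0.005,0,0.0],[0,0,-0.015,0,0.0],[0,0,-0.02,0,0.0],[-0.005,0,-0.02,0,0.0]],
  ],
)

```text
time: 28.08
tool_pos: [503.5, -15.3, 76.8]
tcp_rot: [2.174, 1.531, 2.219]
contact_force: [0.7, -0.7, -0.0]
grip_width: 0.3
```

```bash
python3 st.py; python3 - <<'E'
from h import *
im,K,W=cap('scene','s22.png');cv2.imwrite('pics/s22z.png',cv2.resize(im[120:290,180:380],None,fx=3.9,fy=3.5))
im,K,W=cap('wrist','w22.png');np.savez('w22.npz',K=K,W=W)
E
```

```text
[[-2.410000e-02 -4.390000e-02  9.987000e-01  5.035382e+02]
 [ 3.190000e-02  9.985000e-01  4.460000e-02 -1.530640e+01]
 [-9.992000e-01  3.290000e-02 -2.270000e-02  7.678410e+01]]
[ 0.7 -0.7 -0. ] 0.3 28.08 [-0.2    0.493  1.756  0.033  0.923 -0.264]
```

View pics/s22z.png

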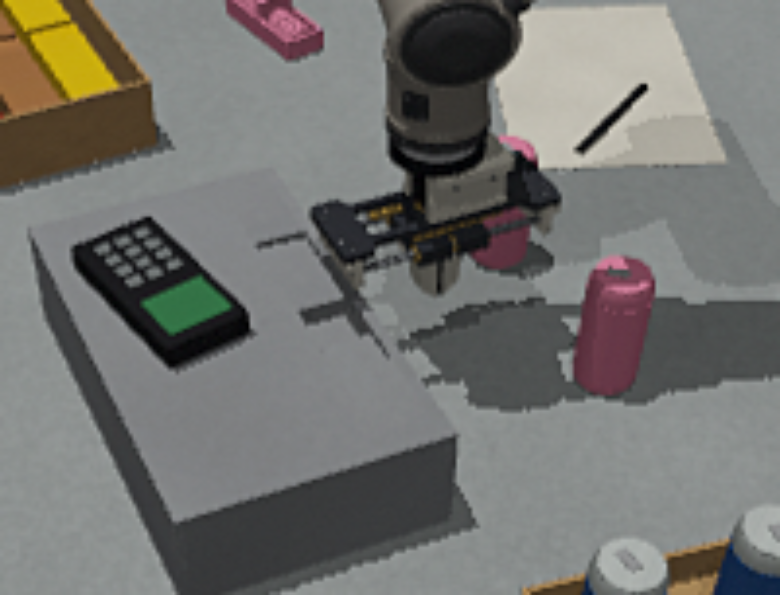

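View pics/w22.png

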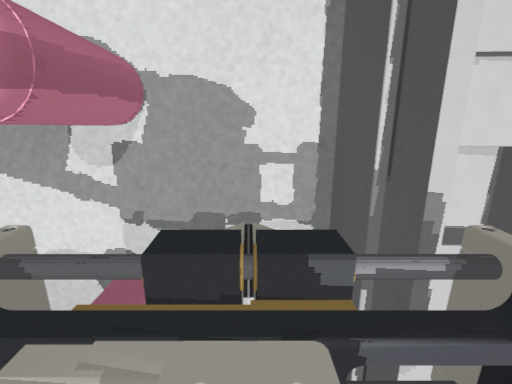

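>>> send_rows(
  commands=[
    [[-0.03,0,0,0,0.0],[-0.04,0,0,0,0.0],[-0.04,0,0,0,0.0],[-0.04,0,0,0,0.0],[-0.04,0,0,0,0.0],[0,0,0,0,0.0]],
  ],
)

```text
time: 28.68
tool_pos: [513.2, -21.3, 277.2]
tcp_rot: [1.979, 1.535, 2.022]
contact_force: [0.8, 0.2, 1.1]
grip_width: 0.4
```

```bash
python3 settle.py; python3 - <<'E'
from h import *
im,K,W=cap('scene','s23.png')
im,K,W=cap('side','d23.png');cv2.imwrite('pics/d23z.png',cv2.resize(im[70:370,150:440],None,fx=2,fy=2))
im,K,W=cap('wrist','w23.png');np.savez('w23.npz',K=K,W=W)
E
```

```text
[-0.0252  0.0337 -0.9991] [510.7 -20.8 270.8] 28.78
```

View pics/d23z.png

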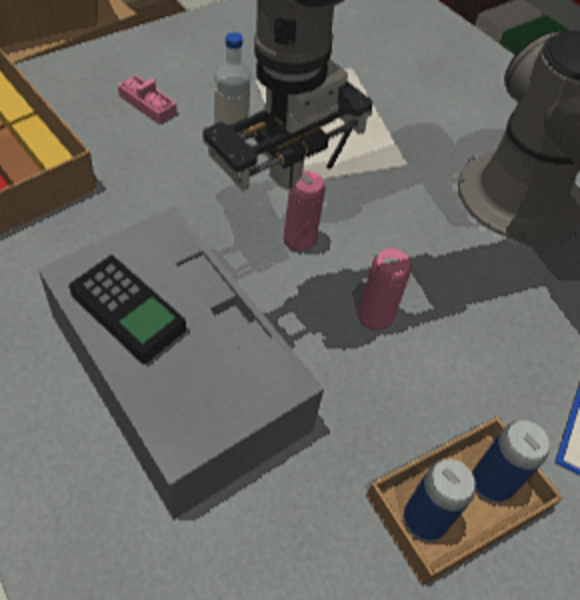

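View pics/w23.png

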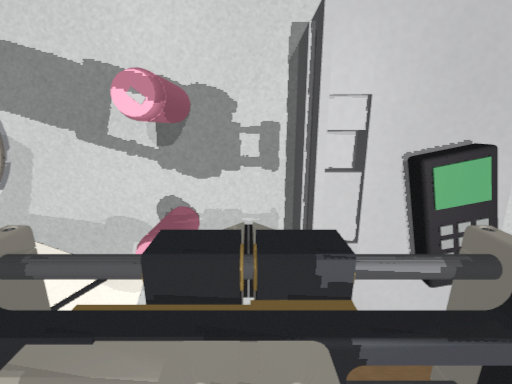

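View pics/s23.png

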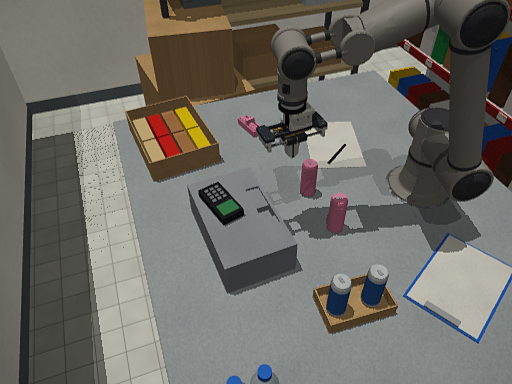

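```bash
python3 - <<'E'
import cv2,numpy as np
a=cv2.imread("pics/scene0.png").astype(int);b=cv2.imread("pics/s23.png").astype(int);d=cv2.imread("pics/side0.png").astype(int);e=cv2.imread("pics/d23.png").astype(int)
print('terminal',np.abs(a-b)[178:225,195:245].mean(),'spare',np.abs(a-b)[272:318,326:352].mean(),'pink2',np.abs(a-b)[190:235,325:350].mean(),'bottle',np.abs(d-e)[85:135,256:275].mean())
from plant import close_job
print(close_job())
E
```

```text
terminal 1.5099290780141843 spare 1.4570791527313267 pink2 10.178666666666667 bottle 5.416491228070176
the job is handed in; nothing more can be done
None
```

The job is handed in at about 29 s: the can stands in the carton, and the rack lies flat in the shut drawer.

**What I did**
- Stood the blue can upright in the carton's free −x end.
- Slid along the channel until the fingers dropped into the recess, near y = 27 mm in the world frame. Pressing the catch there freed the drawer fully.
- Laid the grey rack flat in the drawer and let go, then pushed the front plate to its stop. The pushing force peaked near 27 N.

**Last checks**
- **Drawer:** it stayed shut for roughly a second after I backed off, in all three camera views. I judge it latched from that, because I had no reading of the drawer joint.
- **Rack:** I last saw it lying flat just before pushing. It cannot be seen now that the drawer is shut.
- **Cans:** both blue cans stand upright in the carton.
- **Terminal and spare can:** before-and-after pictures are nearly identical, with a mean difference of about 1.5 grey levels.
- **Bottle and nearer pink can:** they differ by about 5 and 10 levels. I put that down to the arm's moving shadow without confirming it. The can's measured position agrees to about 4 mm, which is close to the measuring error, and the bottle looks unmoved.

**What disagreed:** the tool slowly tilted by up to about 6° because each row starts from the measured pose. I brought it back to about 3° before grasping the rack. It did not affect the result I could see.

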